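Unstack the grinding jars and lay them out for weighing

TASK

Take the stack of mill jars apart and stand the three jars upright on the green board, each centred on its own ring: the red jar on the end ring nearest the balance, the blue jar on the middle ring and the yellow jar on the end ring nearest the cork mat. Pile the two spacer plates from the stack (violet and dark grey) flat on the middle of the cork mat, one squarely on top of the other and lined up with the mat. Keep the jars upright all the time and do not push the small clear beaker or the brown bottle out of place.

Things in the scene. Friction and masses are not known exactly. Their poses are not given: they have to be found in the camera images.
- jar_red_center (a point): large grinding jar, steel below and red above: upright cylinder 64 mm in diameter and 36 mm high with a narrower red lid on top, 38 mm in diameter and 22 mm high (58 mm in all; the lid may be gripped, it does not come off); 0.3 to 0.6 kg. At the start it stands in the stack on the dark plate, under the violet plate. Point: on its axis, half-way up (29 mm over its underside); z along its axis, up.
- jar_blue_center (a point): small grinding jar, steel below and blue above: upright cylinder 46 mm in diameter and 30 mm high with a narrower blue lid on top, 32 mm in diameter and 22 mm high (52 mm in all; the lid may be gripped, it does not come off); about 0.25 kg. At the start it stands on top of the stack, on the violet plate, its underside 98 mm over the table. Point: on its axis, half-way up (26 mm over its underside); z along its axis, up.
- jar_yellow_center (a point): small grinding jar, the same in shape and size as the blue one but yellow above; at the start it stands by itself on the table. Point: on its axis, half-way up (26 mm over its underside); z along its axis, up.
- plate_violet_center (a point): violet rigid plastic spacer plate, 40 x 110 x 10 mm; at the start it lies in the stack on the red jar's lid, under the blue jar, crosswise to the dark plate, its underside 88 mm over the table. Point: its centre; x along the 40 mm side, y along the 110 mm side, z up.
- plate_dark_center (a point): dark grey steel spacer plate, 40 x 110 x 10 mm; at the start the lowest item of the stack, under the red jar, lying on a fixed pale wooden block (34 mm along the plate's short side, 90 mm along its long side, 20 mm high, not to be moved). Point: its centre; x along the 40 mm side, y along the 110 mm side, z up.
- board: fixed green board, 100 x 280 mm, 8 mm thick, with three black-edged grey rings 74 mm across in a row. Origin: centre of its underside; z up, y along its length. The middle ring is over the origin, the end rings are centred 90 mm from it along +y and -y; jars stand on the board's top, 8 mm over the table. The balance and the cork mat stand at the two ends of the board and may change sides. 
- balance: fixed laboratory balance: grey body 190 x 150 mm, 45 mm high, with a round steel pan (110 mm, top 55 mm over the table) and a dark display panel on its robot side; only a landmark, nothing goes on it. Origin: centre of its underside. It stands at one end of the board, sometimes left, sometimes right.
- mat: fixed cork mat, 60 x 130 mm, 4 mm thick, at the other end of the board from the balance. Origin: centre of its underside; x along the 60 mm side, y along the 130 mm side. Two plates piled on it have their centres 9 and 19 mm over the table.
- beaker: small clear beaker, 50 mm in diameter, 60 mm high, standing loose between the stack and the yellow jar; to be left alone. Origin: centre of its underside.
- bottle: brown bottle with a black cap, 48 mm in diameter, 100 mm high, standing loose beyond the board; to be left alone. Origin: centre of its underside.

How it is judged:
By the outcome, as a careful person would: the job done as asked, in the order asked, and still so for the second after the job is handed in, with the robot touching nothing.
It also fails if it takes over 141 s, if anything falls off the work surface, if the arm or the gripper's body presses on something with over 40 N, if the wrist force passes 120 N, or if a joint passes its speed limit or range.

ROBOT

A 6-joint arm with a two-finger parallel gripper is mounted at the origin on the work surface. World frame = base frame: x ahead of the robot, y to its left, z up, the work surface at z = 0. Lengths are in mm, angles in rad, forces in N, time in s.
With the tool pointing down it reaches from about 350 to 850 mm from the base axis. Payload 8.1 kg.
Tool frame: the origin (TCP) lies between the finger pads; the fingertips stand 8 mm ahead of it and the grasp point (between the pads) lies 11 mm behind it; x points along the fingers, y is the direction in which the jaws open and shut, and the axes are right-handed (so a half turn about x gives the same grasp; the last joint's range is limited). The gripper opens to 85 mm and grips with 20 to 120 N. Pads are 22 mm wide; open, the fingers measure 114 mm over their backs; the gripper's body (76 mm by 85 mm) begins 54 mm behind the grasp point. The pads swing forward as they close: fully open they stand 13 mm farther back than shut.
Start: joints at [-1.359, 0.13, 1.488, -0, 1.523, -0.085], TCP at [175.497, -573.765, 239.292] pointing down, gripper open.
Joint ranges: [-2.96, 2.96], [-0.89, 2.26], [0.02, 2.5], [-1.34, 4.48], [0, 2.73], [-2.66, 2.66]. Speed limits (rad/s): [2.39, 2.39, 2.79, 3.14, 3.14, 3.14].

INTERFACE

Orientations are given as a unit quaternion [x, y, z, w].
In Python, from bench import readout, eyes, ticket, models gives the robot as it stands. The module is installed in compiled form; this text tells all that it offers.
- The arm moves only by the tool send_rows, never from a script. Its argument "steps" is a list of rows, each a list of 3 entries, a list of its own where there are three numbers: the shift along the tool's x, y, z in units of 40 mm (1.0 is 40 mm), then the turn about the tool's x in units of 5 degrees (1.0 is 5 degrees), then the opening, from -1 (shut) to 1 (fully open), so that 0 is half open. In form: [[[dx, dy, dz], turn, fingers], ...]. A call has 1 to 12 rows; each row shifts and turns the commanded pose from where the row before left it, along the tool's axes as they then stand; what a row does not reach is not made up. A row lasts 1/12 s, in which the tool goes at most 41.7 mm and 7.16 degrees, less where a joint would pass 70% of its speed; a pose out of reach is approached as far as the arm can. A call is refused whole if a number of a shift passes 1 or a number of a turn 1, either way. A call with a gripper value outside its range is refused whole. The fingers move at their own pace and stop on an object; the grip force is fixed at half the most. Time passes only in rows, so rows that do not move let the fingers close. It gives the time, the measured TCP pose, the force and the opening at its end, in the units of the state.
- readout.state(): the state, without advancing time (a new reading comes with each control period).
- eyes.read_camera(name): name is "scene" or "top"; returns a dict with "frame" (420x560x3 uint8, red, green, blue), "intrinsics" (3x3 intrinsics, pixels), "distortion" ([k1, k2, p1, p2, k3] as OpenCV has them; the pictures are not rectified), "eye" and "rotation" of the camera in the world. Camera axes: x right, y down, z forward; pixel columns grow to the right and rows downward; lengths in mm; the calibration is good to about 2 mm. A picture is of the moment at which its call begins. There is no depth.
- ticket.job_done(): hands the job in, once; it reports no verdict.
Trained networks look in a picture, given as the dict that the camera call returned (one of the last four; its "shot" number tells which), for a name from the list of things; names that differ only in an ending like _2 or _b are one class to them, and where a whole thing is asked for, a point or a joint stands for the part that bears it (a point fixed in the world has none). Each returns a list of dicts, best first, with "confidence" (0 to 1); they miss things now and then, are a little off and sometimes report something else, mostly with a low value. They report only what shows in the picture. A call takes as long as a camera call.
- models.find_in(picture, thing): "bbox" ([left, top, right, bottom] in pixels, round what is visible of it).
- models.landmark_of(picture, thing): "at" ([row, column] in pixels: a listed point, or the origin of a listed thing).
The state is a dict: "time_s": time; "joints": joint angles; "joint_vel": joint speeds; "effort": joint torques, N m; "ee_pos": TCP position; "orientation": TCP orientation; "contact_force": force on the tool from outside, world axes, zero at the start; "wrist_torque": the same for the moment, N m; "grip_width": finger opening in mm.
Only numpy, scipy, OpenCV 4.12 (cv2) and the standard library are available. Lean on these libraries where they do the work, as an engineer would, in place of code of your own. Each camera call takes 0.05 s, during which the arm holds its last target.

## Working session

There is one attempt and no reset: what is moved stays moved. The work goes in short steps, Python scripts to look and compute and a tool call to move; the robot and the scene stay as the last step left them, time stands still between calls to the robot, and variables do not carry over. Pictures are saved under pics/ and viewed, and the job is handed in when it is done.

Besides the shell and the picture viewer there is one more tool, called after "Emit:" as name(argument=value, ...) on one line, values as JSON. send_rows: Moves the arm, as the interface text tells. Its arguments: {"type":"object","properties":{"steps":{"type":"array"}},"required":["steps"]}

```bash
mkdir -p pics; ls; python3 - <<'E'
from bench import readout, eyes, models
import cv2, numpy as np
print(readout.state())
for n in("scene","top"):
    p=eyes.read_camera(n)
    cv2.imwrite(f"pics/{n}0.png",cv2.cvtColor(p["frame"],cv2.COLOR_RGB2BGR))
    print(n,{k:v for k,v in p.items() if k!="frame"})
E
```

```text
pics
{'time_s': 0.0, 'joints': array([-1.35941219e+00,  1.31153568e-01,  1.48931040e+00,  1.96422337e-05,
        1.52303766e+00, -8.53898775e-02]), 'joint_vel': array([ 5.37286590e-04,  2.95498117e-03, -9.44089617e-04, -7.39409791e-05,
        2.72213063e-05,  1.14223700e-03]), 'effort': array([-1.82345084e-03, -5.69400537e+01, -5.00556993e+01, -4.48512310e-04,
        1.46819896e-02,  1.19047615e-05]), 'ee_pos': array([ 175.37791911, -573.21048273,  238.23189881]), 'orientation': array([-0.69930043, -0.10521447,  0.69937157, -0.10386643]), 'contact_force': array([ 1.25417795, -0.5960547 , -0.36316235]), 'wrist_torque': array([0.0711451 , 0.00554383, 0.01672183]), 'grip_width': 85.3406834178139}
scene {'intrinsics': array([[403.0882344 ,   0.        , 276.84038998],
       [  0.        , 403.0882344 , 208.74890432],
       [  0.        ,   0.        ,   1.        ]]), 'distortion': array([-0.06194046,  0.        ,  0.        ,  0.        ,  0.        ]), 'eye': array([1023.4418586 , -403.97650739,  807.86300052]), 'rotation': array([ 0.8766292 ,  0.35704053, -0.12281815, -0.29825997]), 'shot': 1}
top {'intrinsics': array([[544.20311505,   0.        , 282.13110021],
       [  0.        , 544.20311505, 209.57963034],
       [  0.        ,   0.        ,   1.        ]]), 'distortion': array([-0.17480735,  0.        ,  0.        ,  0.        ,  0.        ]), 'eye': array([ 456.34429877,  -13.16721169, 1250.23940418]), 'rotation': array([-0.70531971,  0.70576497, -0.03898219,  0.05385438]), 'shot': 2}
```

View pics/scene0.png

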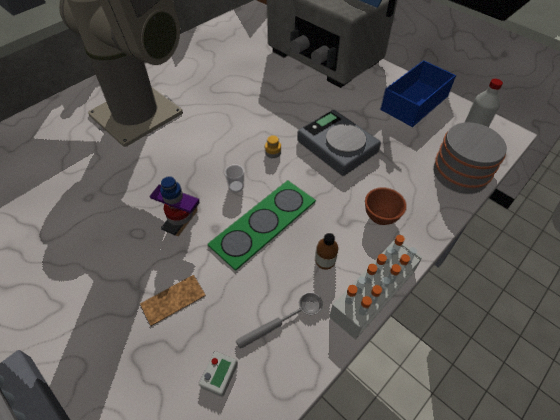

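View pics/top0.png

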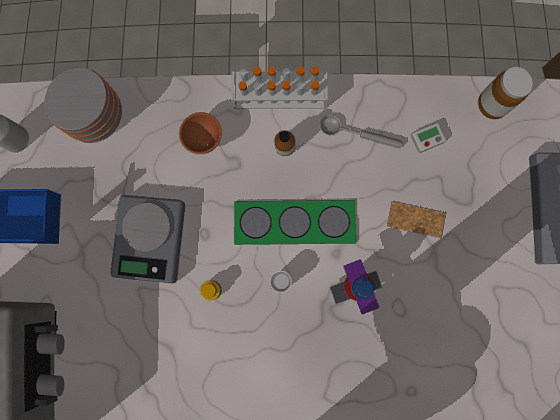

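```bash
cat > h.py <<'E'
from bench import readout, eyes, models, ticket
import cv2, numpy as np
from scipy.spatial.transform import Rotation as R
def rays(p,uv):
    uv=np.asarray(uv,float).reshape(-1,1,2)
    n=cv2.undistortPoints(uv,p["intrinsics"],p["distortion"])[:,0]
    d=np.c_[n,np.ones(len(n))]@R.from_quat(p["rotation"]).as_matrix().T
    return p["eye"],d
def atz(p,uv,z):
    e,d=rays(p,uv); return e+d*((z-e[2])/d[:,2])[:,None]
def proj(p,X):
    M=R.from_quat(p["rotation"]).as_matrix(); X=np.asarray(X,float).reshape(-1,3)
    rv=cv2.Rodrigues(M.T)[0]; t=-M.T@p["eye"]
    return cv2.projectPoints(X,rv,t,p["intrinsics"],p["distortion"])[0][:,0]
def tri(p,u,q,v):
    A=np.zeros((3,3));b=np.zeros(3);ds=[]
    for c,w in((p,u),(q,v)):
        e,d=rays(c,[w]);d=d[0]/np.linalg.norm(d[0]);P=np.eye(3)-np.outer(d,d);A+=P;b+=P@e;ds.append((e,d))
    X=np.linalg.solve(A,b)
    return X,max(np.linalg.norm((np.eye(3)-np.outer(d,d))@(X-e)) for e,d in ds)
def save(p,name): cv2.imwrite("pics/"+name,cv2.cvtColor(p["frame"],cv2.COLOR_RGB2BGR))
def crop(p,name,x0,y0,x1,y1,s=5):
    cv2.imwrite("pics/"+name,cv2.resize(cv2.cvtColor(p["frame"][y0:y1,x0:x1],cv2.COLOR_RGB2BGR),None,fx=s,fy=s,interpolation=cv2.INTER_CUBIC))
E
python3 - <<'E'
from h import *
import pickle
s=eyes.read_camera("scene");t=eyes.read_camera("top")
pickle.dump((s,t),open("p0.pkl","wb"))
print(R.from_quat(t["rotation"]).as_matrix().round(2))
for n in "jar_red_center jar_blue_center jar_yellow_center plate_violet_center plate_dark_center board balance mat beaker bottle".split():
    a=models.landmark_of(s,n)[:1];b=models.landmark_of(t,n)[:1]
    if a and b:
        X,r=tri(s,a[0]["at"][::-1],t,b[0]["at"][::-1]); print(n,a[0]["at"],a[0]["confidence"],b[0]["at"],b[0]["confidence"],X.round(1),round(r,1))
    else: print(n,a,b)
print(readout.state()["time_s"])
crop(t,"stack_t.png",320,190,460,310); crop(s,"stack_s.png",130,160,250,260,6)
E
```

```text
[[ 0.   -0.99  0.13]
 [-1.    0.    0.02]
 [-0.02 -0.13 -0.99]]
jar_red_center [207.2, 175.6] 0.65 [284.9, 357.7] 0.44 [ 446.8 -154.7   61. ] 2.6
jar_blue_center [191.2, 165.1] 0.59 [285.7, 364.3] 0.63 [ 444.3 -163.   125. ] 5.0
jar_yellow_center [144.5, 274.4] 0.63 [288.7, 208.0] 0.79 [439.6 179.3  30.2] 0.9
plate_violet_center [194.7, 176.9] 0.55 [287.8, 361.9] 0.82 [ 445.5 -151.1  101.2] 6.3
plate_dark_center [194.4, 174.1] 0.69 [284.3, 362.0] 0.68 [ 450.4 -154.4  110.1] 1.5
board [222.4, 260.1] 0.71 [287.2, 360.8] 0.64 [519.2 -94.8  25.8] 102.5
balance [146.9, 337.9] 0.64 [238.5, 149.0] 0.59 [554.1 325.2  -2. ] 0.1
mat [299.1, 169.1] 0.58 [216.1, 418.0] 0.75 [ 602.6 -301.1   17.2] 2.2
beaker [184.9, 238.4] 0.91 [279.0, 279.2] 0.77 [462.3  20.7   7.8] 1.3
bottle [261.3, 322.7] 0.69 [142.3, 286.7] 0.74 [ 7.757e+02 -2.000e-01  1.490e+01] 3.4
1.2
```

View pics/stack_t.png

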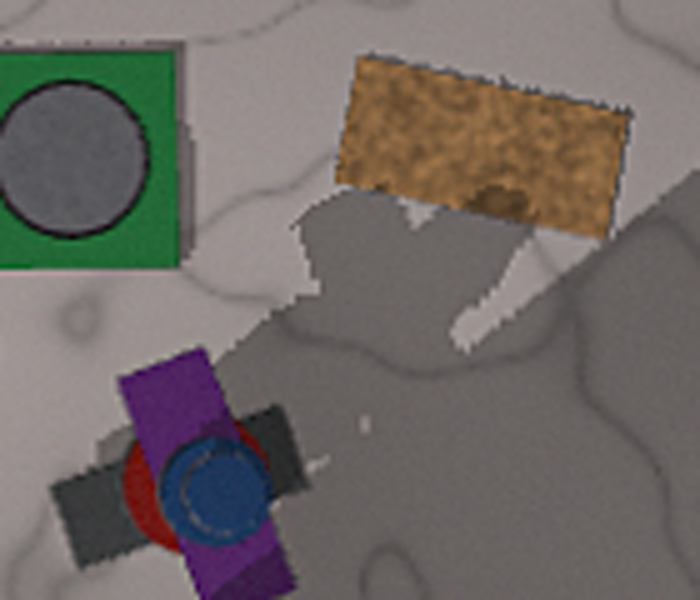

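View pics/stack_s.png

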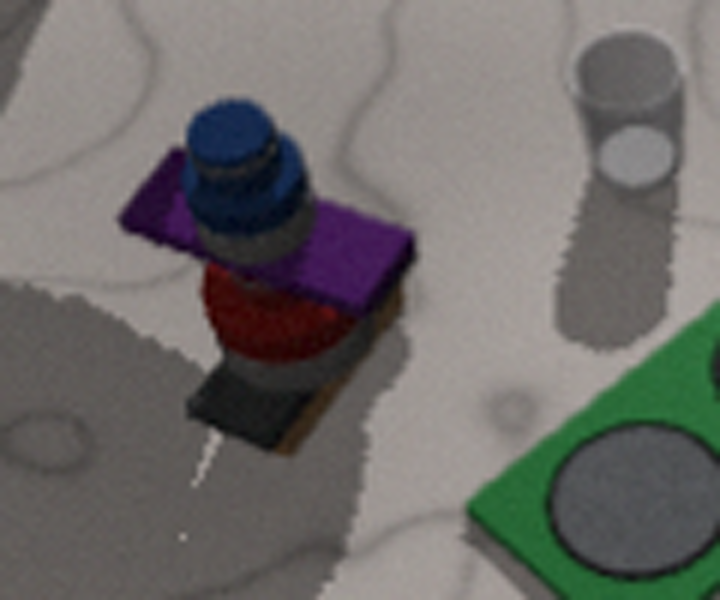

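```bash
cat > seg.py <<'E'
from h import *
def mask(p,c):
    hsv=cv2.cvtColor(p["frame"],cv2.COLOR_RGB2HSV).astype(int);H,S,V=hsv[...,0],hsv[...,1],hsv[...,2]
    m={"blue":(abs(H-107)<10)&(S>120),"yellow":(abs(H-24)<7)&(S>150),"red":((H<6)|(H>173))&(S>150),
     "violet":(abs(H-140)<14)&(S>90),"green":(abs(H-65)<15)&(S>110),"cork":(abs(H-15)<8)&(S>70)}[c]
    return m.astype(np.uint8)
def big(m,win):
    x0,y0,x1,y1=win; k=np.zeros_like(m);k[y0:y1,x0:x1]=m[y0:y1,x0:x1]
    k=cv2.morphologyEx(k,cv2.MORPH_CLOSE,np.ones((3,3)))
    n,l,st,c=cv2.connectedComponentsWithStats(k)
    i=1+np.argmax(st[1:,4]);return (l==i).astype(np.uint8)
def cont(m):
    c=max(cv2.findContours(m,cv2.RETR_EXTERNAL,cv2.CHAIN_APPROX_NONE)[0],key=cv2.contourArea);return c[:,0].astype(float)
def outer(m,f=8):  # subpixel contour via upsample
    M=cv2.resize(m.astype(np.float32),None,fx=f,fy=f,interpolation=cv2.INTER_LINEAR)>.5
    return (cont(M.astype(np.uint8))+.5)/f-.5
def circ(P):
    A=np.c_[2*P[:,:2],np.ones(len(P))];x=np.linalg.lstsq(A,(P[:,:2]**2).sum(1),rcond=None)[0]
    return x[:2],np.sqrt(x[2]+x[:2]@x[:2])
def rect(P):
    (c,wh,a)=cv2.minAreaRect(P[:,:2].astype(np.float32));return np.array(c),wh,a
E
python3 - <<'E'
from seg import *
import pickle
s,t=pickle.load(open("p0.pkl","rb"))
W={"blue":(330,260,400,320),"yellow":(190,270,230,310),"green":(220,190,370,260),"cork":(370,180,460,250),"violet":(320,240,400,330)}
for c,z in (("blue",128),("yellow",30)):
    P=atz(t,outer(big(mask(t,c),W[c])),z); print(c,z,*circ(P),cv2.minEnclosingCircle(P[:,:2].astype(np.float32)))
for c,z in (("green",8),("cork",4),("violet",98)):
    m=big(mask(t,c),W[c]);P=atz(t,outer(m),z); print(c,rect(P))
W={"green":(200,160,330,280),"cork":(130,270,220,330),"blue":(140,160,210,230),"yellow":(255,125,290,165)}
for c,z in (("green",8),("cork",4)):
    m=big(mask(s,c),W[c]);P=atz(s,outer(m),z); print("scene",c,rect(P))
# rings
for p,nm,win in((t,"t",(230,195,360,250)),(s,"s",(205,175,320,272))):
    g=big(mask(p,"green"),win); f=8
    M=(cv2.resize(g.astype(np.float32),None,fx=f,fy=f)>.5).astype(np.uint8)
    cs,_=cv2.findContours(M,cv2.RETR_CCOMP,cv2.CHAIN_APPROX_NONE)
    for c in cs:
        if 5000<cv2.contourArea(c)<120000:
            P=atz(p,(c[:,0]+.5)/f-.5,8); print("ring",nm,*circ(P))
E
```

```text
blue 128 [ 442.26799472 -155.03273846] 21.982360494806436 ((442.0527038574219, -155.4642791748047), 23.663843154907227)
yellow 30 [436.26136417 173.77856542] 22.267916965338014 ((436.8860168457031, 174.0603790283203), 23.727155685424805)
green (array([591.68707275, -15.1280365 ]), (101.39920043945312, 280.1354064941406), 0.4874953329563141)
cork (array([ 598.02032471, -297.3248291 ]), (131.78631591796875, 62.43182373046875), 77.72213745117188)
violet (array([ 476.24346924, -143.01617432]), (44.093780517578125, 42.17408752441406), 20.464370727539062)
scene green (array([594.25714111, -15.34083557]), (100.59134674072266, 280.3844299316406), 0.515125036239624)
scene cork (array([ 599.1362915 , -296.04907227]), (131.38003540039062, 62.99774932861328), 77.50355529785156)
ring t [ 592.72913336 -105.14525428] 36.14624433274675
ring t [591.90623268 -14.74451394] 36.08442349475378
ring t [591.39883286  75.32356924] 36.16588195517285
ring s [ 593.25108381 -103.3675233 ] 35.97322326307852
ring s [592.20241974 -13.5891503 ] 36.24680673322888
ring s [591.92655308  76.24244278] 36.20611974786545
```

```bash
python3 - <<'E'
from seg import *
import pickle
s,t=pickle.load(open("p0.pkl","rb"))
a=np.linspace(0,2*np.pi,60)
def ring(c,r,z): return np.c_[c[0]+r*np.cos(a),c[1]+r*np.sin(a),a*0+z]
for p,nm,w in((s,"s",(130,120,300,260)),(t,"t",(190,230,410,330))):
    f=4;im=cv2.resize(cv2.cvtColor(p["frame"],cv2.COLOR_RGB2BGR),None,fx=f,fy=f,interpolation=cv2.INTER_CUBIC)
    for c,z in (((442.2,-155.2),98),((436.6,174),0)):
        for r,h in((16,52),(16,30),(23,30),(23,0)):
            q=((proj(p,ring(c,r,z+h))+.5)*f-.5).astype(np.int32);cv2.polylines(im,[q],True,(255,255,255),1)
    im=im[w[1]*f:w[3]*f,w[0]*f:w[2]*f]; cv2.imwrite(f"pics/ov_{nm}.png",im[:600,:800])
# violet
m=big(mask(t,"violet"),(320,240,400,330))
mm=mask(t,"violet");k=np.zeros_like(mm);k[240:330,320:400]=mm[240:330,320:400]
ys,xs=np.nonzero(k);P=atz(t,np.c_[xs,ys],98);print(rect(P))
E
```

```text
(array([ 445.05841064, -154.65304565]), (108.84947967529297, 40.34642028808594), 20.46729278564453)
```

View pics/ov_s.png

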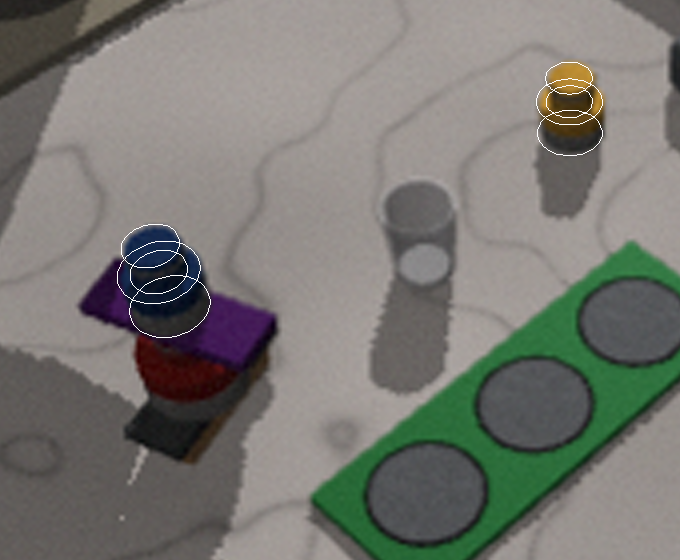

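View pics/ov_t.png

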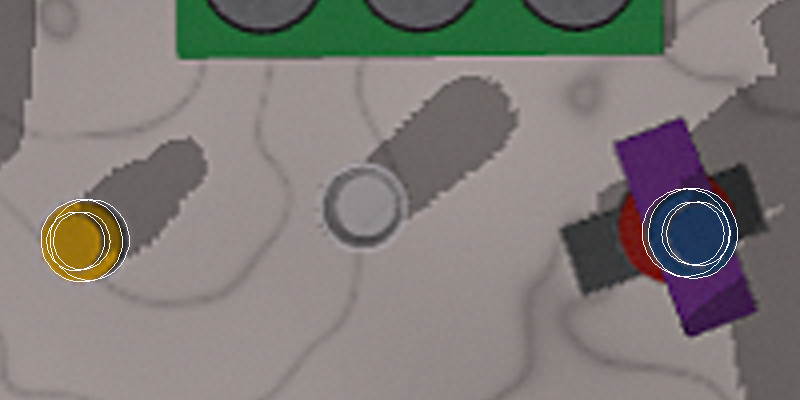

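```bash
cat > go.py <<'E'
from h import *
import sys
def pose():
    s=readout.state(); return s,R.from_quat(s["orientation"]).as_matrix()
def plan(x,y,z,yaw=None):
    """yaw deg of jaw (tool y) direction in world, mod 180"""
    s,M=pose(); d=(np.array([x,y,z])-s["ee_pos"]);cy=np.degrees(np.arctan2(M[1,1],M[0,1]))
    print("t",round(s["time_s"],2),"pos",s["ee_pos"].round(1),"jaw yaw",round(cy,2),"F",s["contact_force"].round(1),"w",round(s["grip_width"],1),"q",s["joints"].round(2))
    print("tool shift units",(M.T@d/40).round(3),"down err",M[:2,0].round(4))
    if yaw is not None:
        e=(yaw-cy+90)%180-90; print("turn about tool x units",round(-e/5,2))
        # shift after turning first
        M2=R.from_euler("z",e,degrees=True).as_matrix()@M; print("shift units if turned first",(M2.T@d/40).round(3))
if __name__=="__main__":
    a=[float(v) for v in sys.argv[1:]]; plan(*a)
E
python3 go.py 443 -155.5 240 0; python3 -c "
from go import *
print(pose()[1].round(3))"
```

```text
t 1.2 pos [ 175.5 -573.8  239.3] jaw yaw -72.99 F [-1.   0.2 -0.5] w 85.6 q [-1.36  0.13  1.49  0.    1.52 -0.09]
tool shift units [-0.017 -8.043 -9.453] down err [0. 0.]
turn about tool x units -14.6
shift units if turned first [ -0.017   6.687 -10.456]
[[ 0.     0.293 -0.956]
 [ 0.    -0.956 -0.293]
 [-1.     0.    -0.   ]]
```

Emit:
send_rows(steps=[[[0, 0, 0], -1, 1], [[0, 0, 0], -1, 1], [[0, 0, 0], -1, 1], [[0, 0, 0], -1, 1], [[0, 0, 0], -1, 1], [[0, 0, 0], -1, 1], [[0, 0, 0], -1, 1], [[0, 0, 0], -1, 1], [[0, 0, 0], -1, 1], [[0, 0, 0], -1, 1], [[0, 0, 0], -1, 1], [[0, 0, 0], -1, 1]])

```text
time_s: 2.2
ee_pos: [175.5, -573.8, 239.3]
orientation: [-0.552, -0.441, 0.552, -0.441]
contact_force: [0.2, -0.1, 1.0]
grip_width: 85.5
```

Emit:
send_rows(steps=[[[0, 0, 0], -1, 1], [[0, 0, 0], -1, 1], [[0, 0, 0], -0.6, 1], [[0, 0, 0], 0, 1]])

```text
time_s: 2.53
ee_pos: [175.5, -573.8, 239.3]
orientation: [0.499, 0.501, -0.499, 0.501]
contact_force: [-0.4, -0.1, 0.6]
grip_width: 85.4
```

```bash
python3 go.py 443 -155.5 240 0
```

```text
t 2.53 pos [ 175.5 -573.8  239.3] jaw yaw 0.15 F [-0.4 -0.1  0.6] w 85.4 q [-1.36  0.13  1.49 -0.    1.52 -1.36]
tool shift units [ -0.018   6.715 -10.439] down err [-0. -0.]
turn about tool x units 0.03
shift units if turned first [ -0.018   6.687 -10.457]
```

Emit:
send_rows(steps=[[[0, 0.2, -0.3], 0, 1], [[0, 0.5, -0.8], 0, 1], [[0, 0.5, -0.8], 0, 1], [[0, 0.5, -0.8], 0, 1], [[0, 0.5, -0.8], 0, 1], [[0, 0.5, -0.8], 0, 1], [[0, 0.5, -0.8], 0, 1], [[0, 0.5, -0.8], 0, 1], [[0, 0.5, -0.8], 0, 1], [[0, 0.5, -0.8], 0, 1], [[0, 0.5, -0.8], 0, 1], [[0, 0.5, -0.8], 0, 1]])

```text
time_s: 3.53
ee_pos: [404.1, -208.1, 239.6]
orientation: [0.501, 0.499, -0.501, 0.5]
contact_force: [0.4, -0.8, 0.5]
grip_width: 85.7
```

Emit:
send_rows(steps=[[[0, 0.5, -0.8], 0, 1], [[0, 0.5, -0.5], 0, 1], [[0, 0, 0], 0, 1], [[0, 0, 0], 0, 1], [[0, 0, 0], 0, 1]])

```text
time_s: 3.95
ee_pos: [443.3, -157.9, 239.3]
orientation: [-0.5, -0.5, 0.5, -0.5]
contact_force: [0.1, -1.5, -0.3]
grip_width: 85.4
```

```bash
python3 go.py 443 -155.5 111 0; python3 - <<'E'
from h import *
s=eyes.read_camera("scene");t=eyes.read_camera("top");crop(s,"s1.png",110,110,250,250,5);crop(t,"t1.png",300,220,440,340,5)
E
```

```text
t 3.95 pos [ 443.3 -157.9  239.3] jaw yaw -0.02 F [ 0.1 -1.5 -0.3] w 85.4 q [-0.45 -0.23  1.83 -0.    1.53 -0.45]
tool shift units [ 3.206 -0.006 -0.061] down err [-0.0004 -0.0003]
turn about tool x units -0.0
shift units if turned first [ 3.206 -0.006 -0.061]
```

View pics/s1.png

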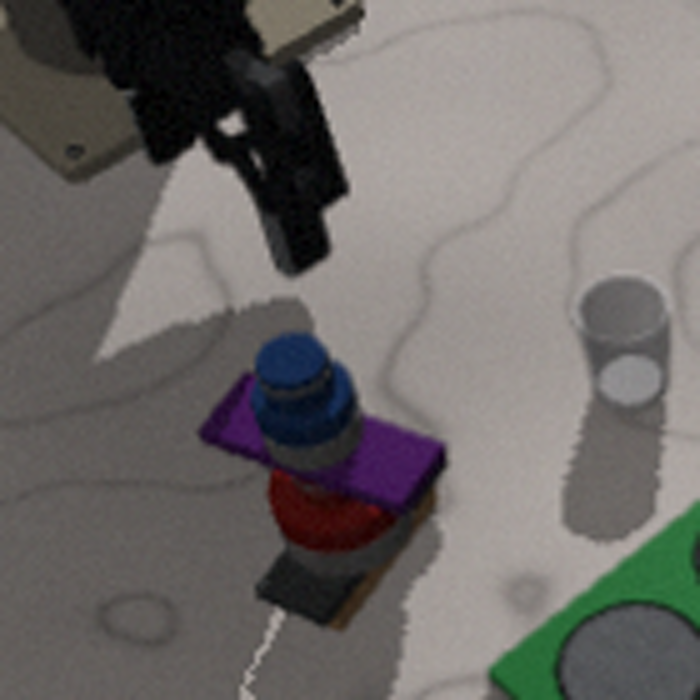

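View pics/t1.png

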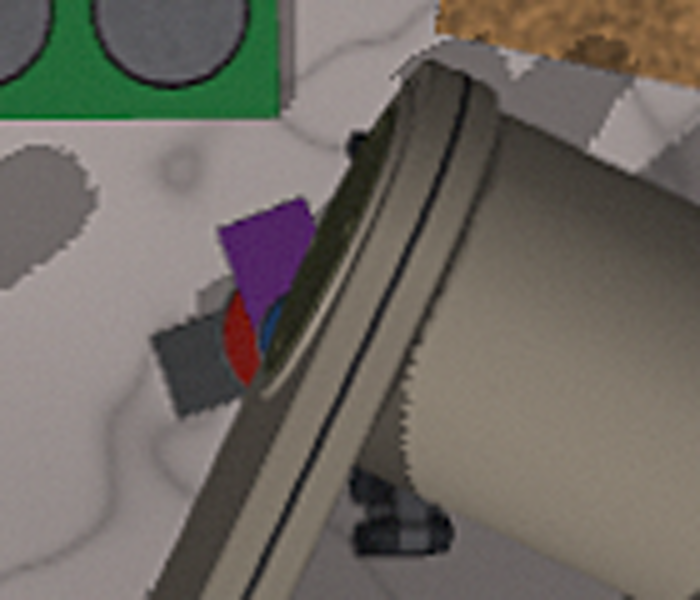

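Emit:
send_rows(steps=[[[0.4, 0, -0.06], 0, 1], [[0.5, 0, 0], 0, 1], [[0.5, 0, 0], 0, 1], [[0.5, 0, 0], 0, 1], [[0.4, 0, 0], 0, 1], [[0.3, 0, 0], 0, 1], [[0.3, 0, 0], 0, 1], [[0.2, 0, 0], 0, 1], [[0.1, 0, 0], 0, 1], [[0, 0, 0], 0, 1], [[0, 0, 0], 0, 1]])

```text
time_s: 4.97
ee_pos: [443.7, -155.5, 111.8]
orientation: [0.5, 0.5, -0.5, 0.5]
contact_force: [0.5, -0.1, -0.6]
grip_width: 85.4
```

```bash
python3 go.py 443 -155.5 111 0; python3 - <<'E'
from h import *
s=eyes.read_camera("scene");crop(s,"s2.png",130,130,230,230,7)
E
```

```text
t 4.97 pos [ 443.7 -155.5  111.8] jaw yaw -0.0 F [ 0.5 -0.1 -0.6] w 85.4 q [-0.45 -0.13  1.98  0.    1.28 -0.45]
tool shift units [ 0.019 -0.019 -0.001] down err [ 0.0005 -0.0002]
turn about tool x units -0.0
shift units if turned first [ 0.019 -0.019 -0.001]
```

View pics/s2.png

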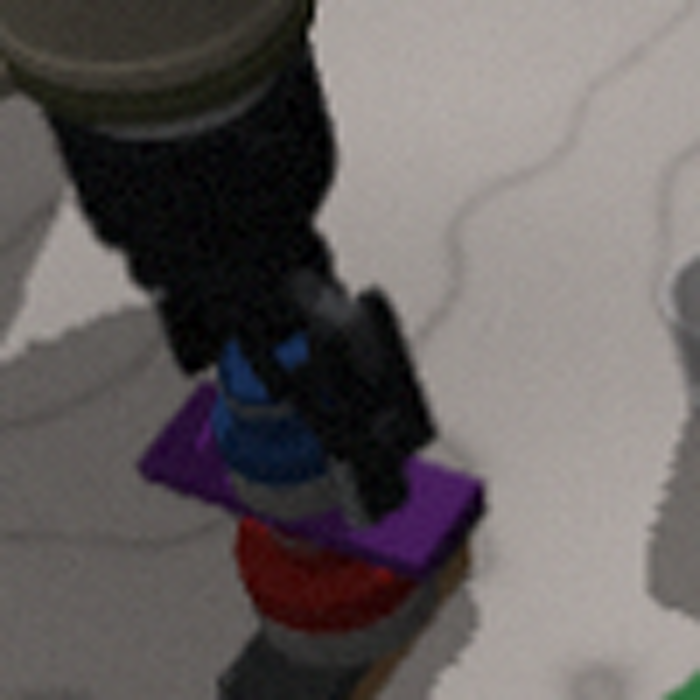

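Emit:
send_rows(steps=[[[0, 0, 0], 0, 0.4], [[0, 0, 0], 0, 0.2], [[0, 0, 0], 0, 0], [[0, 0, 0], 0, -0.2], [[0, 0, 0], 0, -0.5], [[0, 0, 0], 0, -1], [[0, 0, 0], 0, -1], [[0, 0, 0], 0, -1], [[0, 0, 0], 0, -1], [[0, 0, 0], 0, -1]])

```text
time_s: 5.85
ee_pos: [444.0, -155.6, 112.1]
orientation: [0.5, 0.5, -0.5, 0.501]
contact_force: [-1.3, 0.5, 5.2]
grip_width: 44.4
```

```bash
python3 go.py 443 -155.5 111 0; python3 - <<'E'
from h import *
s=eyes.read_camera("scene");crop(s,"s3.png",130,130,230,230,7)
E
```

```text
t 5.85 pos [ 444.  -155.6  112.1] jaw yaw 0.01 F [-1.3  0.5  5.2] w 44.4 q [-0.45 -0.13  1.98  0.    1.28 -0.45]
tool shift units [ 0.027 -0.025 -0.001] down err [ 0.0013 -0.0006]
turn about tool x units 0.0
shift units if turned first [ 0.027 -0.025 -0.001]
```

View pics/s3.png

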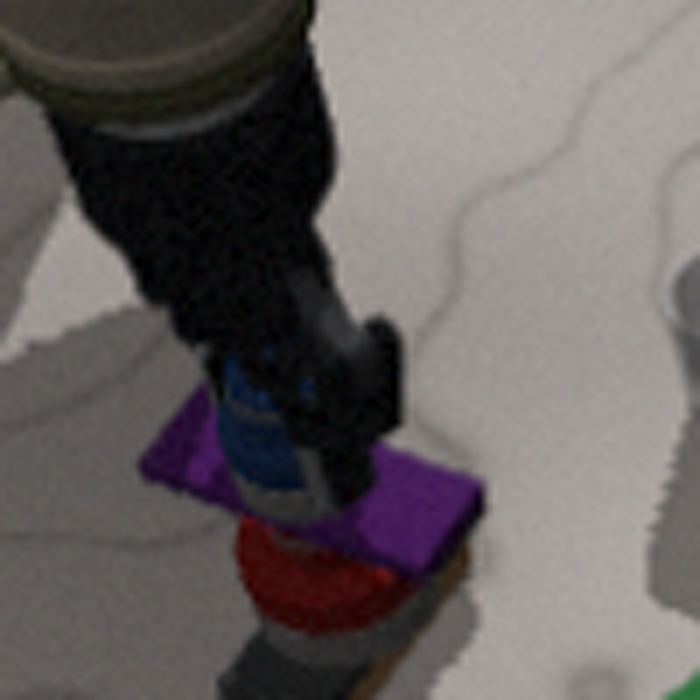

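Emit:
send_rows(steps=[[[-0.05, 0, 0], 0, -1], [[-0.1, 0, 0], 0, -1], [[-0.2, 0, 0], 0, -1], [[-0.3, 0, 0], 0, -1], [[-0.4, 0, 0], 0, -1], [[-0.4, 0, 0], 0, -1], [[-0.4, 0, 0], 0, -1], [[-0.3, 0, 0], 0, -1], [[-0.1, 0, 0], 0, -1], [[0, 0, 0], 0, -1]])

```text
time_s: 6.73
ee_pos: [444.3, -155.7, 203.1]
orientation: [0.5, 0.499, -0.5, 0.501]
contact_force: [0.3, 0.1, -2.5]
grip_width: 44.1
```

```bash
python3 go.py 592.2 -14 70 0.4; python3 - <<'E'
from h import *
s=eyes.read_camera("scene");crop(s,"s4.png",110,110,230,230,6)
E
```

```text
t 6.73 pos [ 444.3 -155.7  203.1] jaw yaw 0.01 F [ 0.3  0.1 -2.5] w 44.1 q [-0.45 -0.21  1.89 -0.    1.46 -0.45]
tool shift units [ 3.332  3.689 -3.547] down err [ 0.0026 -0.0013]
turn about tool x units -0.08
shift units if turned first [ 3.332  3.713 -3.522]
```

View pics/s4.png

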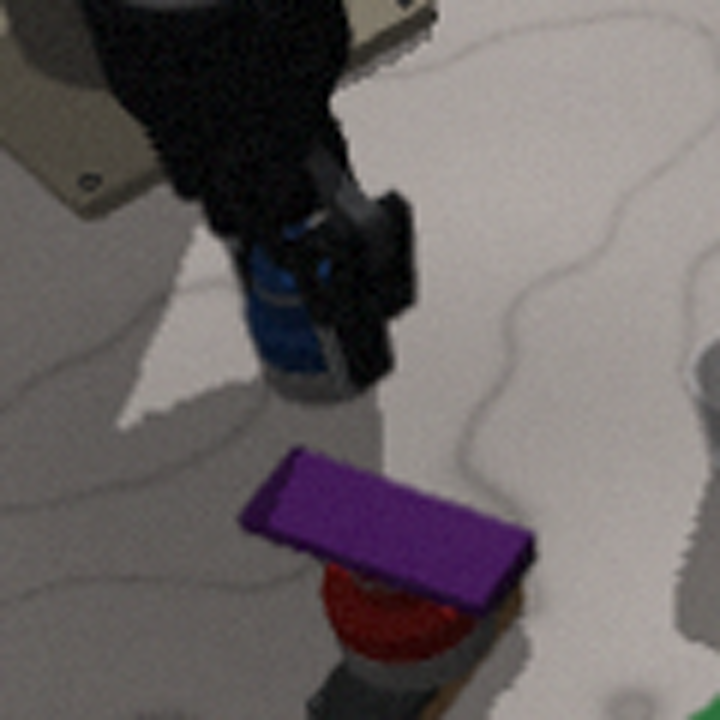

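Emit:
send_rows(steps=[[[0, 0.1, -0.1], 0, -1], [[0, 0.3, -0.3], -0.08, -1], [[0, 0.5, -0.48], 0, -1], [[0, 0.6, -0.57], 0, -1], [[0, 0.6, -0.57], 0, -1], [[0, 0.6, -0.57], 0, -1], [[0, 0.5, -0.48], 0, -1], [[0, 0.3, -0.3], 0, -1], [[0, 0.2, -0.15], 0, -1], [[0, 0, 0], 0, -1], [[0, 0, 0], 0, -1]])

```text
time_s: 7.7
ee_pos: [590.0, -13.6, 200.1]
orientation: [0.497, 0.502, -0.499, 0.501]
contact_force: [-0.5, -0.8, -2.4]
grip_width: 44.2
```

```bash
python3 go.py 592.2 -14.2 22 0.4; python3 - <<'E'
from h import *
s=eyes.read_camera("scene");t=eyes.read_camera("top");crop(s,"s5.png",190,110,330,250,5);crop(t,"t5.png",320,220,420,330,6)
from seg import *
P=atz(t,outer(big(mask(t,"violet"),(310,220,420,340))),98);print(rect(P))
E
```

```text
t 7.7 pos [590.  -13.6 200.1] jaw yaw 0.44 F [-0.5 -0.8 -2.4] w 44.2 q [-0.11  0.13  1.56 -0.    1.45 -0.12]
tool shift units [4.452 0.066 0.015] down err [-0.0022 -0.0001]
turn about tool x units 0.01
shift units if turned first [4.452 0.066 0.015]
(array([ 445.04803467, -154.77104187]), (110.7988510131836, 42.29533004760742), 20.55419921875)
```

View pics/s5.png

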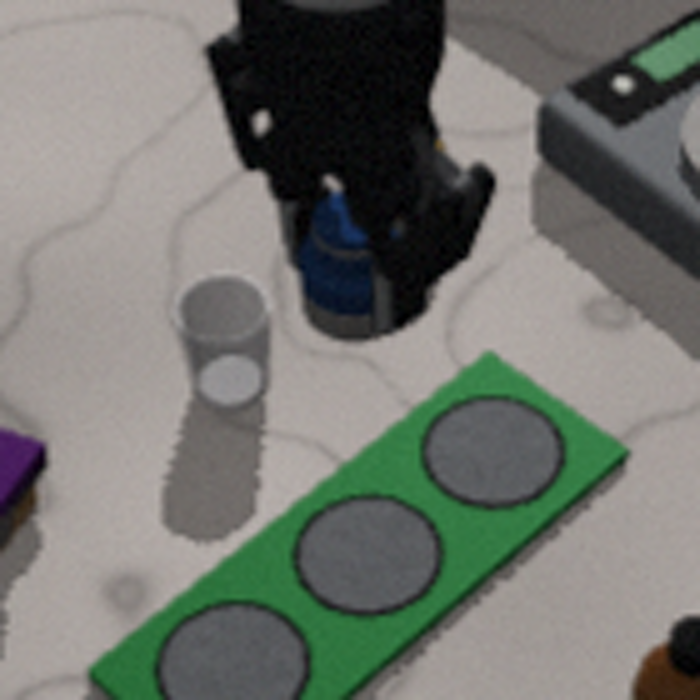

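View pics/t5.png

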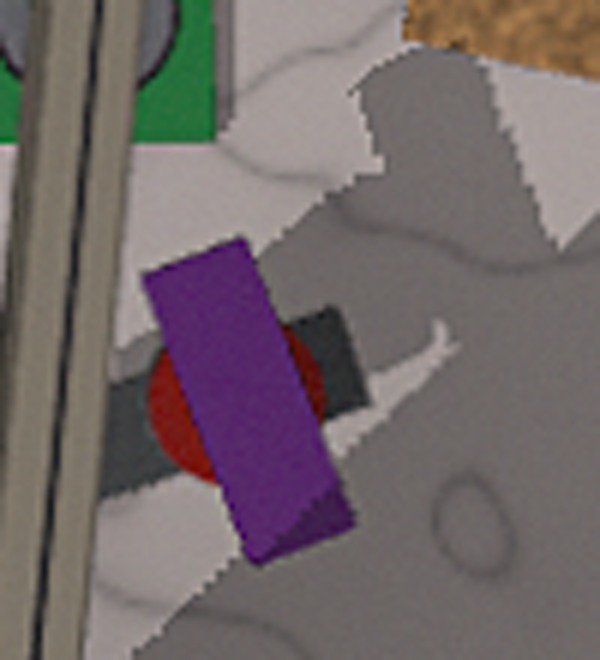

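Emit:
send_rows(steps=[[[0.2, 0.03, 0], 0, -1], [[0.5, 0.03, 0.01], 0, -1], [[0.6, 0, 0], 0, -1], [[0.6, 0, 0], 0, -1], [[0.6, 0, 0], 0, -1], [[0.5, 0, 0], 0, -1], [[0.5, 0, 0], 0, -1], [[0.4, 0, 0], 0, -1], [[0.2, 0, 0], 0, -1], [[0.1, 0, 0], 0, -1], [[0, 0, 0], 0, -1], [[0, 0, 0], 0, -1]])

```text
time_s: 8.8
ee_pos: [593.5, -14.3, 34.2]
orientation: [0.499, 0.501, -0.498, 0.502]
contact_force: [0.0, -0.5, -2.0]
grip_width: 44.1
```

```bash
python3 go.py 592.2 -14.2 22 0.4; python3 - <<'E'
from h import *
s=eyes.read_camera("scene");crop(s,"s6.png",210,150,310,250,7)
E
```

```text
t 8.8 pos [593.5 -14.3  34.2] jaw yaw 0.38 F [ 0.  -0.5 -2. ] w 44.1 q [-0.11  0.3   1.68 -0.    1.15 -0.12]
tool shift units [ 0.305 -0.033 -0.003] down err [ 0.0012 -0.0002]
turn about tool x units -0.0
shift units if turned first [ 0.305 -0.033 -0.003]
```

View pics/s6.png

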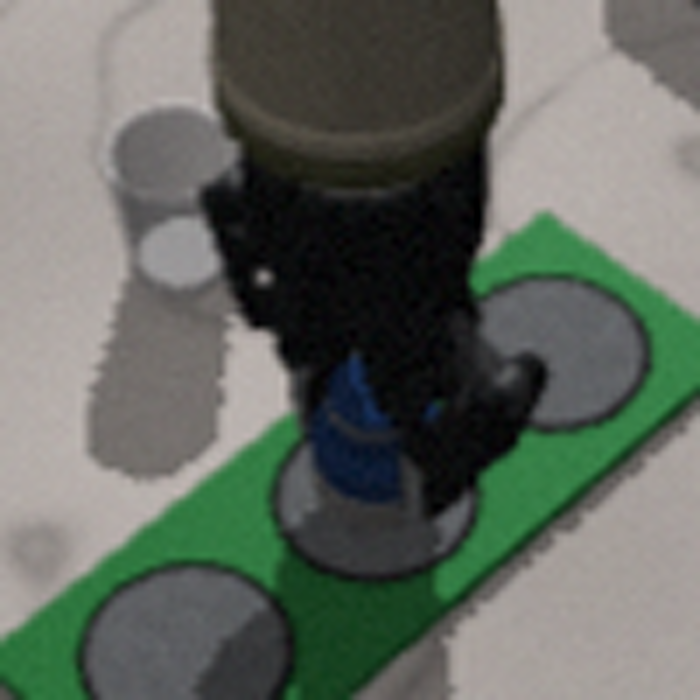

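Emit:
send_rows(steps=[[[0.1, -0.03, 0], 0, -1], [[0.1, 0, 0], 0, -1], [[0.05, 0, 0], 0, -1], [[0, 0, 0], 0, -1], [[0, 0, 0], 0, -1]])

```text
time_s: 9.27
ee_pos: [591.6, -13.9, 23.1]
orientation: [0.498, 0.502, -0.498, 0.502]
contact_force: [-0.4, 0.2, -3.8]
grip_width: 44.5
```

Emit:
send_rows(steps=[[[0.03, 0, 0], 0, -1], [[0, 0, 0], 0, -1], [[0, 0, 0], 0, -1]])

```text
time_s: 9.52
ee_pos: [592.0, -14.0, 22.3]
orientation: [0.498, 0.502, -0.498, 0.502]
contact_force: [0.1, -1.1, -3.0]
grip_width: 44.1
```

Emit:
send_rows(steps=[[[0.02, 0, 0], 0, -1], [[0, 0, 0], 0, -1], [[0, 0, 0], 0, -1]])

```text
time_s: 9.77
ee_pos: [592.0, -14.0, 22.2]
orientation: [0.498, 0.502, -0.498, 0.502]
contact_force: [-3.8, 0.2, 5.7]
grip_width: 44.1
```

Emit:
send_rows(steps=[[[0.02, 0, 0], 0, -1], [[0, 0, 0], 0, -1], [[0, 0, 0], 0, -1]])

```text
time_s: 10.02
ee_pos: [592.2, -14.0, 22.2]
orientation: [0.498, 0.502, -0.498, 0.502]
contact_force: [-7.4, -0.9, 11.5]
grip_width: 44.3
```

Emit:
send_rows(steps=[[[-0.02, 0, 0], 0, -1], [[0, 0, 0], 0, -0.1], [[0, 0, 0], 0, 0.2], [[0, 0, 0], 0, 0.5], [[0, 0, 0], 0, 1], [[0, 0, 0], 0, 1], [[0, 0, 0], 0, 1], [[0, 0, 0], 0, 1], [[0, 0, 0], 0, 1]])

```text
time_s: 10.77
ee_pos: [591.7, -14.0, 21.2]
orientation: [0.498, 0.502, -0.498, 0.502]
contact_force: [0.2, 0.5, -0.4]
grip_width: 85.3
```

Emit:
send_rows(steps=[[[-0.1, 0, 0], 0, 1], [[-0.3, 0, 0], 0, 1], [[-0.5, 0, 0], 0, 1], [[-0.6, 0, 0], 0, 1], [[-0.6, 0, 0], 0, 1], [[-0.6, 0, 0], 0, 1], [[-0.6, 0, 0], 0, 1], [[-0.6, 0, 0], 0, 1], [[-0.4, 0, 0], 0, 1], [[0, 0, 0], 0, 1]])

```text
time_s: 11.6
ee_pos: [594.4, -14.3, 199.8]
orientation: [0.5, 0.499, -0.496, 0.504]
contact_force: [0.5, -0.2, 0.5]
grip_width: 85.2
```

```bash
python3 go.py 436.6 174.3 200 0; python3 - <<'E'
from seg import *
import pickle
s=eyes.read_camera("scene");t=eyes.read_camera("top");crop(s,"s7.png",200,140,320,270,4);crop(t,"t7.png",230,190,380,310,5)
E
```

```text
t 11.6 pos [594.4 -14.3 199.8] jaw yaw 0.41 F [ 0.5 -0.2  0.5] w 85.2 q [-0.11  0.13  1.56 -0.    1.44 -0.12]
tool shift units [-0.045 -3.912 -4.743] down err [ 0.0088 -0.001 ]
turn about tool x units 0.08
shift units if turned first [-0.045 -3.946 -4.715]
```

View pics/s7.png

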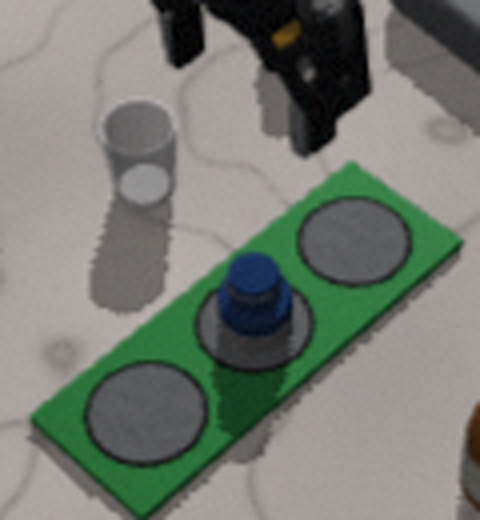

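Emit:
send_rows(steps=[[[0, -0.2, 0.2], 1, 1], [[0, -0.5, 0.5], 0, 1], [[0, -0.6, 0.6], 0, 1], [[0, -0.6, 0.6], 0, 1], [[0, -0.6, 0.5], 0, 1], [[0, -0.6, 0.5], 0, 1], [[0, -0.4, 0.3], 0, 1], [[0, -0.2, 0.1], 0, 1], [[0, 0, 0], 1, 1], [[0, 0, 0], 1, 1], [[0, 0, 0], 1, 1], [[0, 0, 0], 1, 1]])

```text
time_s: 12.7
ee_pos: [434.0, -133.9, 192.2]
orientation: [-0.596, -0.381, 0.596, -0.38]
contact_force: [-0.4, 0.5, -0.5]
grip_width: 85.5
```

Emit:
send_rows(steps=[[[0, 0, 0], 1, 1], [[0, 0, 0], 1, 1], [[0, 0, 0], 1, 1], [[0, 0, 0], 1, 1], [[0, 0, 0], 1, 1], [[0, 0, 0], 1, 1], [[0, 0, 0], 1, 1], [[0, 0, 0], 1, 1], [[0, 0, 0], 1, 1], [[0, 0, 0], 0, 1], [[0, 0, 0], 0, 1]])

```text
time_s: 13.62
ee_pos: [434.2, -133.9, 192.4]
orientation: [-0.695, -0.127, 0.696, -0.126]
contact_force: [-0.4, -0.9, -0.0]
grip_width: 85.3
```

```bash
python3 go.py 445 -154.8 100 110.5; python3 - <<'E'
from seg import *
s=eyes.read_camera("scene");t=eyes.read_camera("top")
P=atz(t,outer(big(mask(t,"blue"),(270,190,320,250))),38);print("blue",circ(P),cv2.minEnclosingCircle(P[:,:2].astype(np.float32)))
crop(t,"t8.png",230,190,350,260,6)
crop(s,"s8.png",110,110,320,270,4)
E
```

```text
t 13.62 pos [ 434.2 -133.9  192.4] jaw yaw -69.42 F [-0.4 -0.9 -0. ] w 85.3 q [-0.41 -0.25  1.94  0.    1.45  0.8 ]
tool shift units [ 2.31   0.587 -0.072] down err [-0.0013  0.0008]
turn about tool x units 0.02
shift units if turned first [ 2.31   0.587 -0.073]
blue (array([592.27663445, -14.51291722]), np.float64(22.084519910642953)) ((592.1895751953125, -14.475844383239746), 23.23922348022461)
```

View pics/t8.png

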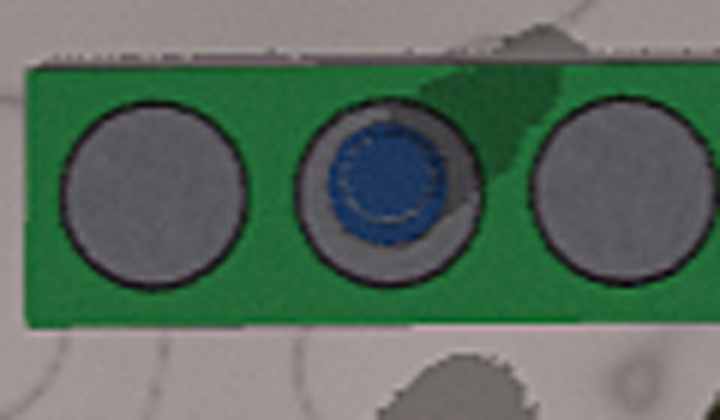

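View pics/s8.png

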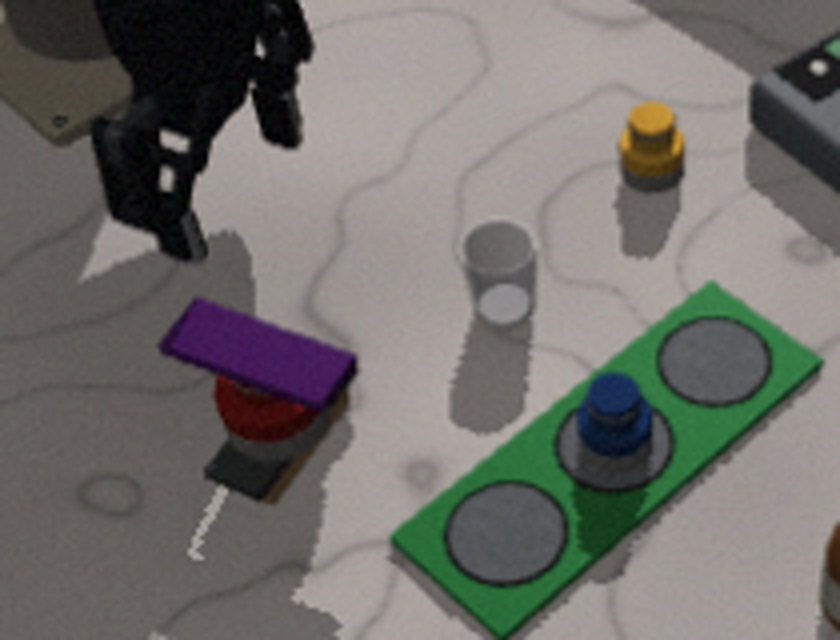

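Emit:
send_rows(steps=[[[0, 0.3, -0.04], 0, 1], [[0.1, 0.29, -0.03], 0, 1], [[0.4, 0, 0], 0, 1], [[0.5, 0, 0], 0, 1], [[0.5, 0, 0], 0, 1], [[0.4, 0, 0], 0, 1], [[0.3, 0, 0], 0, 1], [[0.1, 0, 0], 0, 1], [[0, 0, 0], 0, 1], [[0, 0, 0], 0, 1]])

```text
time_s: 14.55
ee_pos: [445.5, -155.7, 101.9]
orientation: [0.696, 0.125, -0.696, 0.126]
contact_force: [-0.8, -1.0, -0.2]
grip_width: 85.7
```

```bash
python3 go.py 445 -154.8 95 110.5; python3 - <<'E'
from seg import *
s=eyes.read_camera("scene")
crop(s,"s9.png",130,140,220,230,7)
E
```

```text
t 14.55 pos [ 445.5 -155.7  101.9] jaw yaw -69.56 F [-0.8 -1.  -0.2] w 85.7 q [-0.44 -0.11  1.99  0.    1.26  0.77]
tool shift units [ 0.172 -0.026  0.005] down err [ 0.0004 -0.0002]
turn about tool x units -0.01
shift units if turned first [ 0.172 -0.026  0.005]
```

View pics/s9.png

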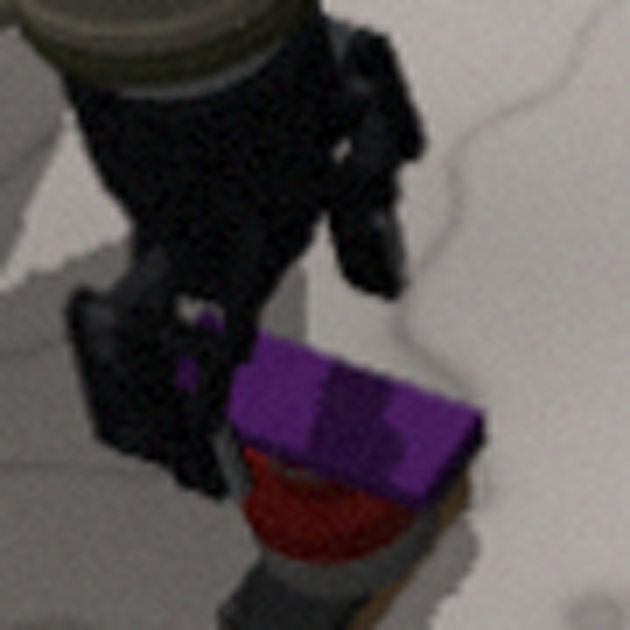

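```bash
python3 - <<'E'
from seg import *
from go import pose
s=eyes.read_camera("scene")
st,M=pose();T=st["ee_pos"]
im=cv2.resize(cv2.cvtColor(s["frame"][140:230,130:220],cv2.COLOR_RGB2BGR),None,fx=7,fy=7,interpolation=cv2.INTER_CUBIC)
def dot(X,c):
    u=(proj(s,X)-[130,140]+.5)*7
    for a in u: cv2.circle(im,(int(a[0]),int(a[1])),4,c,-1)
for sg in(-1,1):
    dot(T+M@np.array([-5,sg*42.5,0]),(0,255,0)); dot(T+M@np.array([-5,sg*57,0]),(0,255,255))
c=np.array([445,-154.8,98]);a=np.radians(20.5);l=np.array([np.cos(a),np.sin(a),0]);w=np.array([-np.sin(a),np.cos(a),0])
dot(c,(255,255,255))
for i in(-1,1):
    for j in(-1,1): dot(c+55*i*l+20*j*w,(255,255,255))
cv2.imwrite("pics/s9b.png",im)
E
```

```text
(no output)
```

View pics/s9b.png

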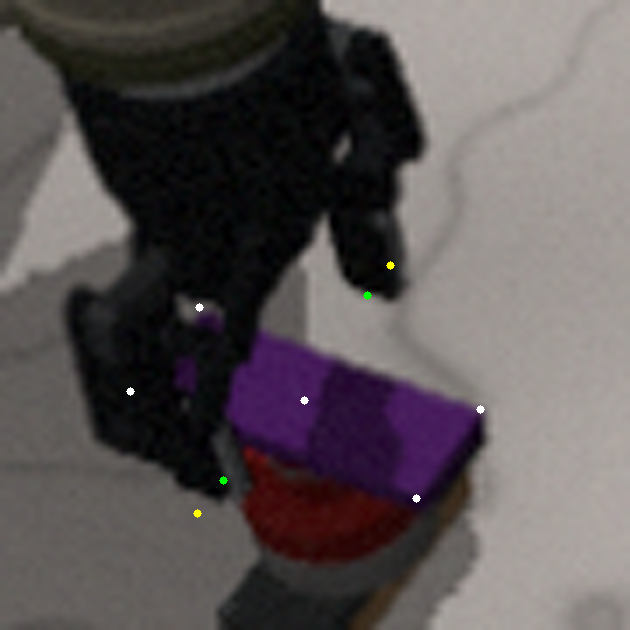

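Emit:
send_rows(steps=[[[0.1, -0.02, 0], 0, 1], [[0.07, 0, 0], 0, 1], [[0, 0, 0], 0, 1], [[0, 0, 0], 0, 0.4], [[0, 0, 0], 0, 0.1], [[0, 0, 0], 0, 0], [[0, 0, 0], 0, -0.1], [[0, 0, 0], 0, -0.3], [[0, 0, 0], 0, -1], [[0, 0, 0], 0, -1], [[0, 0, 0], 0, -1], [[0, 0, 0], 0, -1]])

```text
time_s: 15.65
ee_pos: [445.3, -155.0, 95.0]
orientation: [0.696, 0.125, -0.696, 0.125]
contact_force: [-0.1, 0.5, 5.5]
grip_width: 38.0
```

```bash
python3 go.py 445 -154.8 95 110.5; python3 - <<'E'
from seg import *
s=eyes.read_camera("scene")
crop(s,"s10.png",130,140,220,230,7)
E
```

```text
t 15.65 pos [ 445.3 -155.    95. ] jaw yaw -69.59 F [-0.1  0.5  5.5] w 38.0 q [-0.44 -0.1   1.99  0.    1.25  0.77]
tool shift units [-0.001 -0.008  0.006] down err [ 0.0009 -0.0004]
turn about tool x units -0.02
shift units if turned first [-0.001 -0.008  0.005]
```

View pics/s10.png

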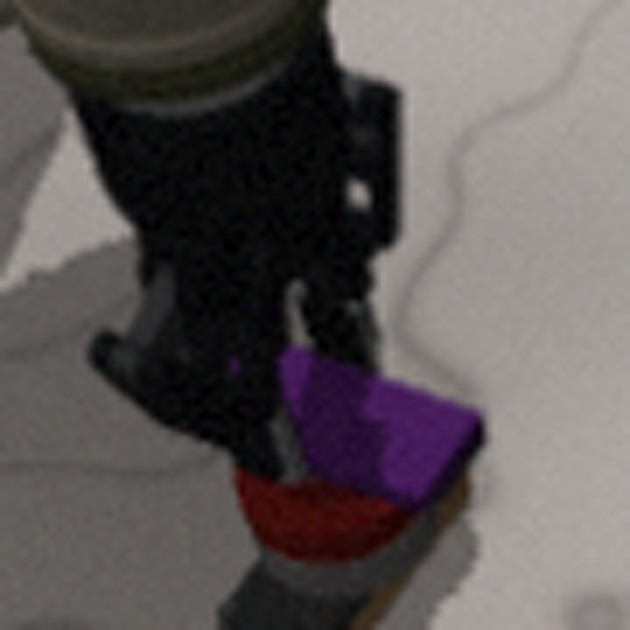

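Emit:
send_rows(steps=[[[-0.05, 0, 0], 0, -1], [[-0.1, 0, 0], 0, -1], [[-0.2, 0, 0], 0, -1], [[-0.3, 0, 0], 0, -1], [[-0.4, 0, 0], 0, -1], [[-0.4, 0, 0], 0, -1], [[-0.4, 0, 0], 0, -1], [[-0.2, 0, 0], 0, -1], [[-0.1, 0, 0], 0, -1], [[0, 0, 0], 0, -1]])

```text
time_s: 16.53
ee_pos: [445.6, -155.1, 181.8]
orientation: [0.697, 0.125, -0.695, 0.126]
contact_force: [0.4, -0.2, -0.5]
grip_width: 37.9
```

```bash
python3 go.py 598.5 -296.7 95 -12.4; python3 - <<'E'
from seg import *
s=eyes.read_camera("scene")
crop(s,"s11.png",110,120,220,230,6)
E
```

```text
t 16.53 pos [ 445.6 -155.1  181.8] jaw yaw -69.59 F [ 0.4 -0.2 -0.5] w 37.9 q [-0.44 -0.19  1.91  0.    1.42  0.77]
tool shift units [ 2.182  4.647 -2.346] down err [ 0.002  -0.0009]
turn about tool x units -11.44
shift units if turned first [2.174 4.491 2.639]
```

View pics/s11.png

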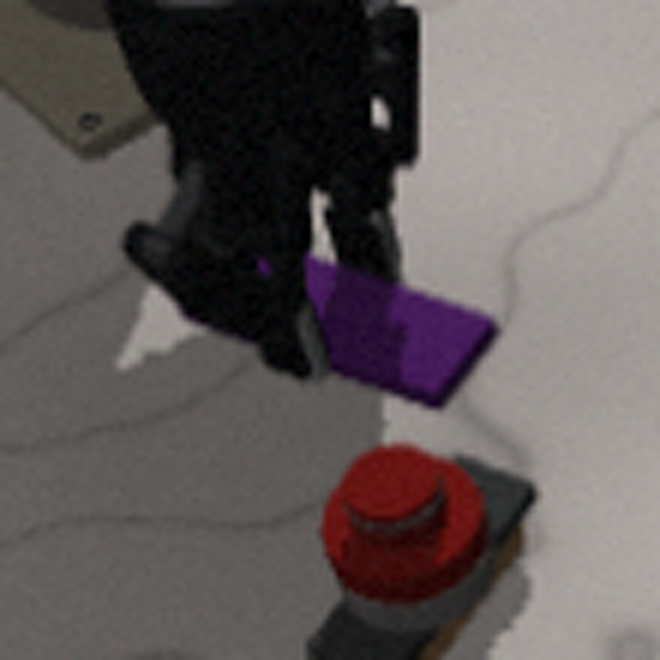

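Emit:
send_rows(steps=[[[0, 0, 0], -0.5, -1], [[0, 0, 0], -0.9, -1], [[0, 0, 0], -1, -1], [[0, 0, 0], -1, -1], [[0, 0, 0], -1, -1], [[0, 0, 0], -1, -1], [[0, 0, 0], -1, -1], [[0, 0, 0], -1, -1], [[0, 0, 0], -1, -1], [[0, 0, 0], -1, -1], [[0, 0, 0], -1, -1], [[0, 0, 0], -0.7, -1]])

```text
time_s: 17.58
ee_pos: [444.1, -154.5, 179.0]
orientation: [-0.556, -0.437, 0.557, -0.435]
contact_force: [0.8, -1.1, -1.7]
grip_width: 38.3
```

Emit:
send_rows(steps=[[[0, 0.1, 0.05], -0.34, -1], [[0, 0.3, 0.2], 0, -1], [[0, 0.5, 0.3], 0, -1], [[0, 0.7, 0.4], 0, -1], [[0, 0.7, 0.4], 0, -1], [[0, 0.7, 0.4], 0, -1], [[0, 0.6, 0.4], 0, -1], [[0, 0.5, 0.3], 0, -1], [[0, 0.3, 0.2], 0, -1], [[0, 0.1, 0], 0, -1], [[0, 0, 0], 0, -1], [[0, 0, 0], 0, -1]])

```text
time_s: 18.58
ee_pos: [597.2, -296.3, 179.1]
orientation: [-0.551, -0.444, 0.551, -0.442]
contact_force: [-0.3, 0.4, -1.3]
grip_width: 38.5
```

```bash
python3 go.py 598.5 -296.7 40 -12.4; python3 - <<'E'
from seg import *
s=eyes.read_camera("scene");t=eyes.read_camera("top")
P=atz(t,outer(big(mask(t,"red"),(320,260,400,320))),66);print("red",circ(P),cv2.minEnclosingCircle(P[:,:2].astype(np.float32)))
crop(t,"t12.png",310,190,450,310,5)
crop(s,"s12.png",110,220,230,340,5)
E
```

```text
t 18.58 pos [ 597.2 -296.3  179.1] jaw yaw -12.38 F [-0.3  0.4 -1.3] w 38.5 q [-0.54  0.34  1.35  0.    1.45 -0.32]
tool shift units [3.479 0.043 0.007] down err [-0.002   0.0014]
turn about tool x units 0.0
shift units if turned first [3.479 0.043 0.007]
red (array([ 445.51243947, -154.66517668]), np.float64(31.312241334394262)) ((445.7055358886719, -154.72161865234375), 32.62499237060547)
```

View pics/s12.png

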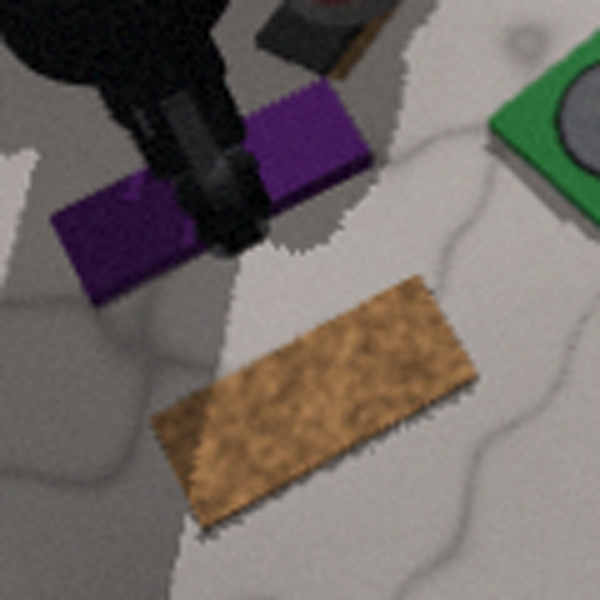

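View pics/t12.png

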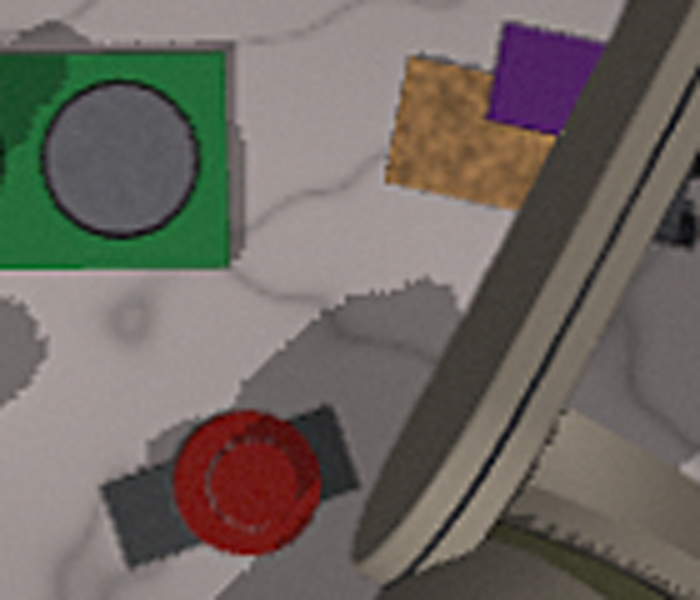

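Emit:
send_rows(steps=[[[0.2, 0.03, 0], 0, -1], [[0.4, 0.01, 0.01], 0, -1], [[0.6, 0, 0], 0, -1], [[0.6, 0, 0], 0, -1], [[0.6, 0, 0], 0, -1], [[0.6, 0, 0], 0, -1], [[0.4, 0, 0], 0, -1], [[0.3, 0, 0], 0, -1], [[0.15, 0, 0], 0, -1], [[0, 0, 0], 0, -1], [[0, 0, 0], 0, -1], [[0, 0, 0], 0, -1]])

```text
time_s: 19.68
ee_pos: [600.4, -298.4, 28.3]
orientation: [0.551, 0.442, -0.551, 0.444]
contact_force: [-1.3, 0.0, 0.2]
grip_width: 38.0
```

```bash
python3 go.py 598.5 -296.7 11 -12.4; python3 - <<'E'
from seg import *
s=eyes.read_camera("scene");t=eyes.read_camera("top")
crop(t,"t13.png",360,180,460,260,7)
crop(s,"s13.png",120,250,230,340,7)
E
```

```text
t 19.68 pos [ 600.4 -298.4   28.3] jaw yaw -12.39 F [-1.3  0.   0.2] w 38.0 q [-0.54  0.49  1.45 -0.    1.2  -0.32]
tool shift units [ 0.432 -0.057 -0.033] down err [ 0.0023 -0.0014]
turn about tool x units 0.0
shift units if turned first [ 0.432 -0.057 -0.033]
```

View pics/s13.png

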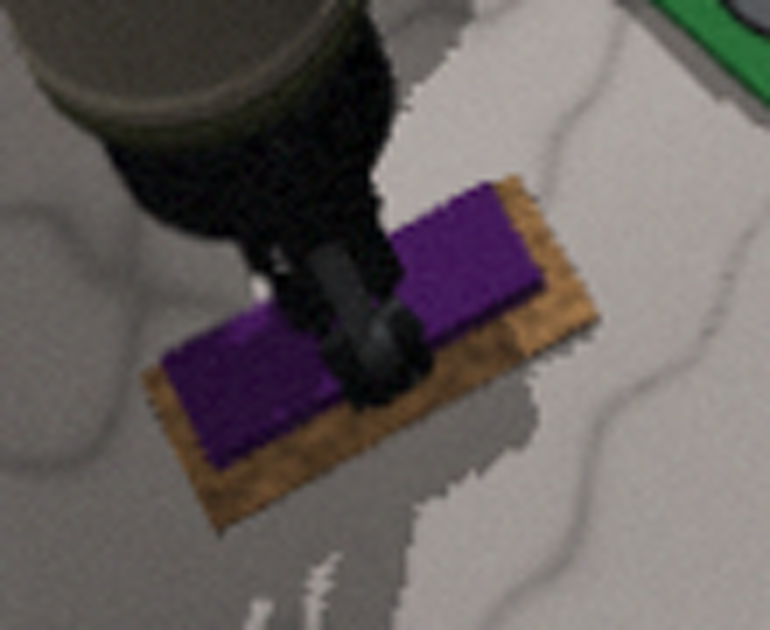

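View pics/t13.png

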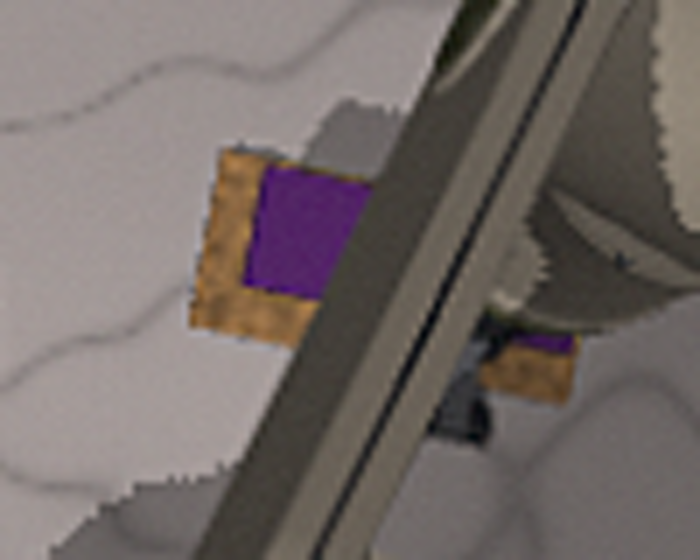

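Emit:
send_rows(steps=[[[0.1, -0.03, -0.02], 0, -1], [[0.1, -0.02, -0.01], 0, -1], [[0.08, 0, 0], 0, -1], [[0.04, 0, 0], 0, -1], [[0, 0, 0], 0, -1], [[0, 0, 0], 0, -1]])

```text
time_s: 20.28
ee_pos: [597.5, -296.1, 13.3]
orientation: [-0.551, -0.443, 0.551, -0.443]
contact_force: [-0.7, 0.7, -0.5]
grip_width: 38.1
```

```bash
python3 go.py 598.5 -296.7 11 -12.4; python3 - <<'E'
from seg import *
s=eyes.read_camera("scene")
P=atz(s,outer(big(mask(s,"cork"),(130,260,220,335))),4);print("cork",rect(P))
m=mask(s,"violet");k=np.zeros_like(m);k[250:335,120:220]=m[250:335,120:220];k=cv2.morphologyEx(k,cv2.MORPH_OPEN,np.ones((2,2)));ys,xs=np.nonzero(k)
print(rect(atz(s,np.c_[xs,ys],18)))
E
```

```text
t 20.28 pos [ 597.5 -296.1   13.3] jaw yaw -12.39 F [-0.7  0.7 -0.5] w 38.1 q [-0.54  0.51  1.46  0.    1.17 -0.32]
tool shift units [0.057 0.029 0.009] down err [-0.0005  0.0003]
turn about tool x units 0.0
shift units if turned first [0.057 0.029 0.009]
cork (array([ 599.48498535, -295.93414307]), (131.3246612548828, 62.836273193359375), 78.10604095458984)
(array([ 605.44250488, -295.77304077]), (107.69920349121094, 41.98785400390625), 78.009521484375)
```

Emit:
send_rows(steps=[[[0.03, 0.025, 0.01], 0, -1], [[0, 0, 0], 0, -1], [[0, 0, 0], 0, -1]])

```text
time_s: 20.58
ee_pos: [598.7, -296.9, 12.6]
orientation: [0.551, 0.443, -0.551, 0.443]
contact_force: [-0.5, -0.6, -0.2]
grip_width: 38.0
```

Emit:
send_rows(steps=[[[0.03, 0, 0], 0, -1], [[0, 0, 0], 0, -1], [[0, 0, 0], 0, -1]])

```text
time_s: 20.83
ee_pos: [598.5, -296.8, 11.2]
orientation: [-0.551, -0.443, 0.551, -0.443]
contact_force: [0.1, -0.1, -0.9]
grip_width: 38.4
```

Emit:
send_rows(steps=[[[0.02, 0, 0], 0, -1], [[0, 0, 0], 0, -1], [[0, 0, 0], 0, -1]])

```text
time_s: 21.08
ee_pos: [598.7, -296.9, 11.1]
orientation: [0.551, 0.443, -0.551, 0.443]
contact_force: [-2.3, 1.3, 4.9]
grip_width: 38.4
```

Emit:
send_rows(steps=[[[0, 0, 0], 0, -0.1], [[0, 0, 0], 0, 0.1], [[0, 0, 0], 0, 0.4], [[0, 0, 0], 0, 1], [[0, 0, 0], 0, 1], [[0, 0, 0], 0, 1], [[0, 0, 0], 0, 1]])

```text
time_s: 21.67
ee_pos: [598.5, -296.8, 10.4]
orientation: [-0.551, -0.443, 0.551, -0.443]
contact_force: [1.0, -0.7, -0.2]
grip_width: 85.5
```

Emit:
send_rows(steps=[[[-0.1, 0, 0], 0, 1], [[-0.3, 0, 0], 0, 1], [[-0.6, 0, 0], 0, 1], [[-0.7, 0, 0], 0, 1], [[-0.7, 0, 0], 0, 1], [[-0.7, 0, 0], 0, 1], [[-0.6, 0, 0], 0, 1], [[-0.3, 0, 0], 0, 1], [[0, 0, 0], 0, 1], [[0, 0, 0], 0, 1]])

```text
time_s: 22.5
ee_pos: [598.9, -297.0, 171.1]
orientation: [0.551, 0.443, -0.551, 0.444]
contact_force: [-0.9, -0.1, -0.6]
grip_width: 85.3
```

```bash
python3 go.py 445.6 -154.7 160 0
```

```text
t 22.5 pos [ 598.9 -297.   171.1] jaw yaw -12.4 F [-0.9 -0.1 -0.6] w 85.3 q [-0.54  0.35  1.36 -0.    1.43 -0.32]
tool shift units [ 0.27  -4.507 -2.653] down err [ 0.0013 -0.0008]
turn about tool x units -2.48
shift units if turned first [ 0.27  -3.832 -3.558]
```

Emit:
send_rows(steps=[[[0, 0, 0], -1, 1], [[0, 0, 0], -1, 1], [[0, -0.1, -0.1], -0.5, 1], [[0, -0.4, -0.4], 0, 1], [[0, -0.7, -0.6], 0, 1], [[0, -0.7, -0.65], 0, 1], [[0, -0.7, -0.65], 0, 1], [[0, -0.6, -0.6], 0, 1], [[0, -0.4, -0.4], 0, 1], [[0, -0.2, -0.15], 0, 1], [[0, 0, 0], 0, 1], [[0, 0, 0], 0, 1]])

```text
time_s: 23.5
ee_pos: [445.6, -154.4, 168.8]
orientation: [0.499, 0.501, -0.5, 0.5]
contact_force: [-0.2, -0.0, 0.4]
grip_width: 85.2
```

```bash
python3 go.py 445.6 -154.7 45 0.4;  python3 - <<'E'
from seg import *
t=eyes.read_camera("top");s=eyes.read_camera("scene")
P=atz(t,outer(big(mask(t,"violet"),(370,180,460,250))),14);print("violet",rect(P))
P=atz(t,outer(big(mask(t,"cork")|mask(t,"violet"),(370,180,460,250))),4);print("mat",rect(P))
P=atz(s,outer(big(mask(s,"cork")|mask(s,"violet"),(130,260,220,335))),4);print("mat s",rect(P))
crop(t,"t14.png",360,180,460,260,7)
E
```

```text
t 23.5 pos [ 445.6 -154.4  168.8] jaw yaw 0.13 F [-0.2 -0.   0.4] w 85.2 q [-0.44 -0.18  1.92 -0.    1.4  -0.44]
tool shift units [3.095 0.007 0.009] down err [-0.0021  0.0009]
turn about tool x units -0.05
shift units if turned first [3.095 0.007 0.009]
violet (array([ 599.29022217, -297.20968628]), (112.07998657226562, 42.58066940307617), 77.94693756103516)
mat (array([ 597.91448975, -297.43161011]), (131.8384552001953, 62.730499267578125), 77.47271728515625)
mat s (array([ 599.1305542 , -295.94125366]), (131.35052490234375, 62.710540771484375), 77.8440170288086)
```

View pics/t14.png

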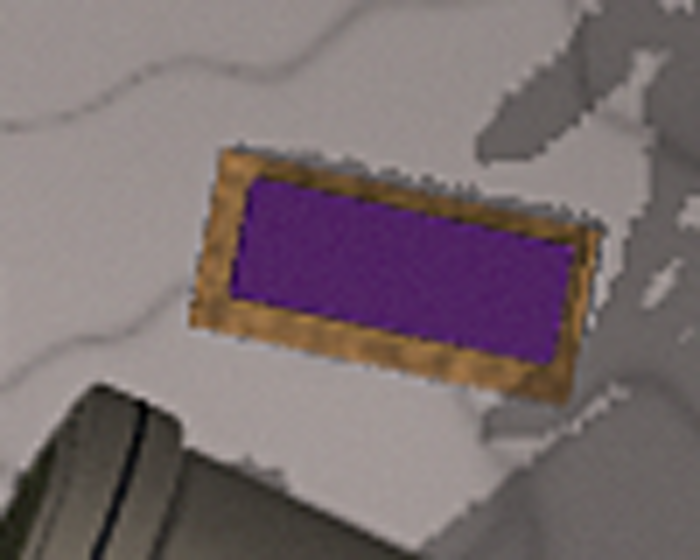

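Emit:
send_rows(steps=[[[0.2, 0, 0], 0, 1], [[0.4, 0, 0], 0, 1], [[0.5, 0, 0], 0, 1], [[0.5, 0, 0], 0, 1], [[0.5, 0, 0], 0, 1], [[0.4, 0, 0], 0, 1], [[0.3, 0, 0], 0, 1], [[0.1, 0, 0], 0, 1], [[0, 0, 0], 0, 1], [[0, 0, 0], 0, 1]])

```text
time_s: 24.43
ee_pos: [446.6, -155.2, 54.4]
orientation: [0.5, 0.501, -0.5, 0.5]
contact_force: [0.2, 0.7, -0.7]
grip_width: 85.3
```

```bash
python3 go.py 445.6 -154.7 45 0.4;  python3 - <<'E'
from seg import *
s=eyes.read_camera("scene")
crop(s,"s15.png",120,140,220,240,7)
E
```

```text
t 24.43 pos [ 446.6 -155.2   54.4] jaw yaw 0.09 F [ 0.2  0.7 -0.7] w 85.3 q [-0.44 -0.04  2.01 -0.    1.16 -0.44]
tool shift units [ 0.235 -0.025 -0.012] down err [-0.0005  0.0002]
turn about tool x units -0.06
shift units if turned first [ 0.235 -0.025 -0.012]
```

View pics/s15.png

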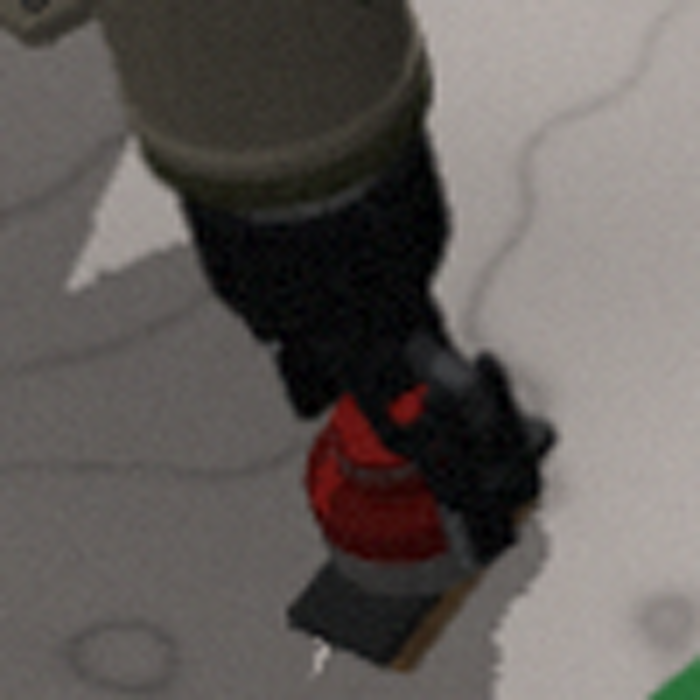

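Emit:
send_rows(steps=[[[0.1, -0.02, -0.01], 0, 1], [[0.1, 0, 0], 0, 1], [[0.08, 0, 0], 0, 1], [[0, 0, 0], 0, 1], [[0, 0, 0], 0, 0.8], [[0, 0, 0], 0, 0.6], [[0, 0, 0], 0, 0.5], [[0, 0, 0], 0, 0.3], [[0, 0, 0], 0, -1], [[0, 0, 0], 0, -1], [[0, 0, 0], 0, -1], [[0, 0, 0], 0, -1]])

```text
time_s: 25.48
ee_pos: [445.8, -154.7, 43.9]
orientation: [0.5, 0.5, -0.5, 0.501]
contact_force: [-3.1, 1.2, 5.6]
grip_width: 62.6
```

Emit:
send_rows(steps=[[[-0.03, 0, 0], 0, -1], [[-0.05, 0, 0], 0, -1], [[-0.1, 0, 0], 0, -1], [[-0.2, 0, 0], 0, -1], [[-0.3, 0, 0], 0, -1], [[-0.1, 0, 0], 0, -1], [[0, 0, 0], 0, -1]])

```text
time_s: 26.07
ee_pos: [446.9, -155.1, 76.3]
orientation: [0.5, 0.499, -0.499, 0.502]
contact_force: [0.6, -0.0, -4.9]
grip_width: 62.8
```

```bash
python3 go.py 591.7 75.8 130 0.4;  python3 - <<'E'
from seg import *
s=eyes.read_camera("scene")
crop(s,"s16.png",120,130,220,230,7)
E
```

```text
t 26.07 pos [ 446.9 -155.1   76.3] jaw yaw 0.11 F [ 0.6 -0.  -4.9] w 62.8 q [-0.44 -0.07  2.    0.    1.21 -0.44]
tool shift units [-1.341  3.634 -5.764] down err [ 0.0029 -0.0013]
turn about tool x units -0.06
shift units if turned first [-1.341  3.664 -5.746]
```

View pics/s16.png

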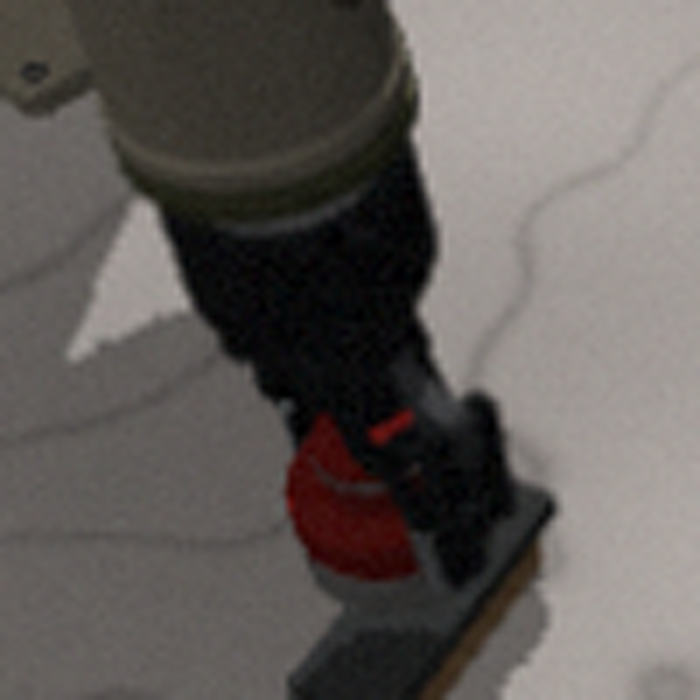

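Emit:
send_rows(steps=[[[-0.2, 0, 0], 0, -1], [[-0.4, 0, 0], 0, -1], [[-0.5, 0, 0], 0, -1], [[-0.5, 0.05, 0], -0.06, -1], [[-0.3, 0.1, -0.2], 0, -1], [[-0.1, 0.25, -0.4], 0, -1], [[0, 0.35, -0.55], 0, -1], [[0, 0.35, -0.55], 0, -1], [[0, 0.35, -0.55], 0, -1], [[0, 0.35, -0.55], 0, -1], [[0, 0.35, -0.55], 0, -1], [[0, 0.35, -0.55], 0, -1]])

```text
time_s: 27.12
ee_pos: [544.7, 4.1, 154.0]
orientation: [0.498, 0.502, -0.498, 0.501]
contact_force: [0.5, -0.4, -3.9]
grip_width: 62.7
```

Emit:
send_rows(steps=[[[0, 0.35, -0.55], 0, -1], [[0, 0.35, -0.55], 0, -1], [[0, 0.25, -0.45], 0, -1], [[0, 0.15, -0.25], 0, -1], [[0, 0.05, -0.1], 0, -1], [[0, 0, 0], 0, -1], [[0, 0, 0], 0, -1]])

```text
time_s: 27.7
ee_pos: [589.5, 77.9, 154.1]
orientation: [0.498, 0.502, -0.499, 0.502]
contact_force: [-0.1, -0.0, -4.1]
grip_width: 62.4
```

```bash
python3 go.py 591.7 75.8 35 0.4;  python3 - <<'E'
from seg import *
s=eyes.read_camera("scene");t=eyes.read_camera("top")
crop(s,"s17.png",210,110,330,240,5);crop(t,"t17.png",310,190,460,310,5)
E
```

```text
t 27.7 pos [589.5  77.9 154.1] jaw yaw 0.4 F [-0.1 -0.  -4.1] w 62.4 q [ 0.05  0.17  1.6  -0.    1.37  0.04]
tool shift units [2.976 0.059 0.052] down err [-0.0011 -0.0005]
turn about tool x units 0.0
shift units if turned first [2.976 0.059 0.052]
```

View pics/s17.png

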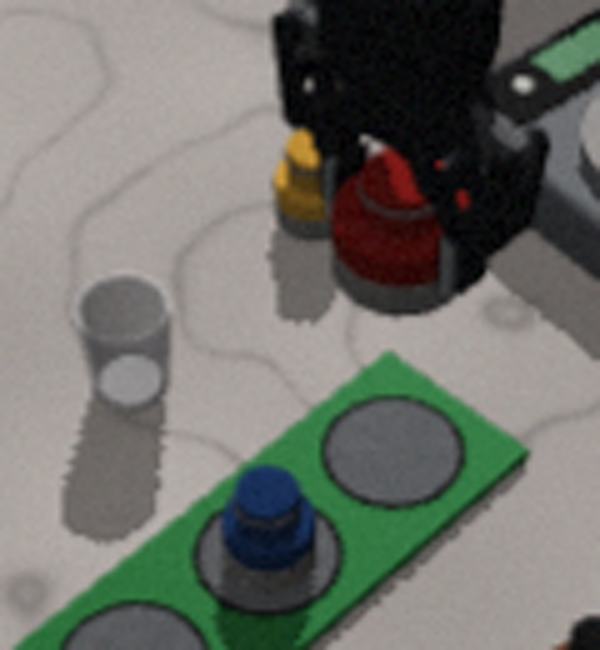

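View pics/t17.png

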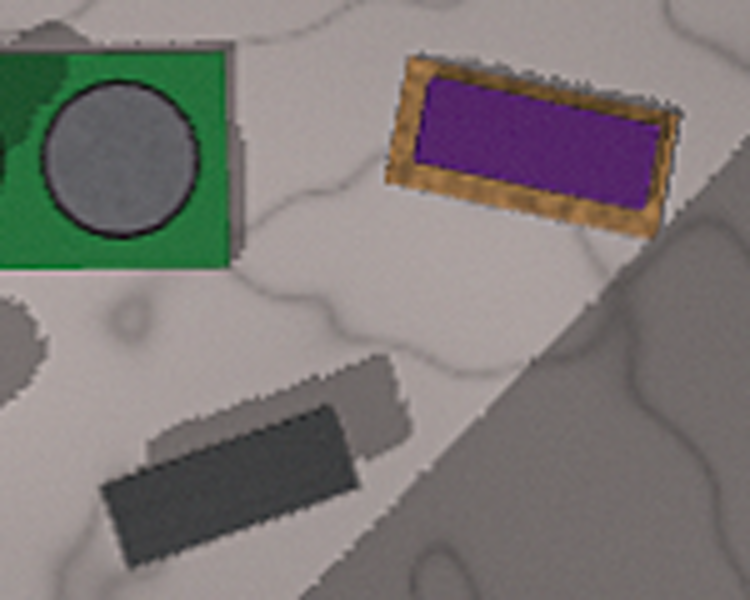

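Emit:
send_rows(steps=[[[0.2, 0.03, 0.03], 0, -1], [[0.4, 0.02, 0.02], 0, -1], [[0.5, 0, 0], 0, -1], [[0.5, 0, 0], 0, -1], [[0.5, 0, 0], 0, -1], [[0.4, 0, 0], 0, -1], [[0.3, 0, 0], 0, -1], [[0.1, 0, 0], 0, -1], [[0.05, 0, 0], 0, -1], [[0, 0, 0], 0, -1], [[0, 0, 0], 0, -1], [[0, 0, 0], 0, -1]])

```text
time_s: 28.8
ee_pos: [593.2, 76.5, 37.9]
orientation: [0.499, 0.501, -0.498, 0.502]
contact_force: [-0.0, -0.6, -5.2]
grip_width: 62.5
```

```bash
python3 go.py 591.7 75.8 22 0.4;  python3 - <<'E'
from seg import *
t=eyes.read_camera("top")
hsv=cv2.cvtColor(t["frame"],cv2.COLOR_RGB2HSV);m=(hsv[...,2]<80).astype(np.uint8)
print(hsv[285:292:3,340:375:5,2])
P=atz(t,outer(big(m,(325,265,390,310))),30);print("dark",rect(P))
E
```

```text
t 28.8 pos [593.2  76.5  37.9] jaw yaw 0.41 F [-0.  -0.6 -5.2] w 62.5 q [ 0.04  0.31  1.67 -0.    1.16  0.04]
tool shift units [ 0.398 -0.038  0.017] down err [0.0024 0.0001]
turn about tool x units 0.0
shift units if turned first [ 0.398 -0.038  0.017]
[[63 67 70 68 65 68 64]
 [68 67 63 67 68 67 66]
 [62 68 69 68 66 68 93]]
dark (array([ 444.17666626, -151.98326111]), (41.362571716308594, 111.58908081054688), 19.587566375732422)
```

Emit:
send_rows(steps=[[[0.1, -0.03, 0.02], 0, -1], [[0.1, 0, 0], 0, -1], [[0.1, 0, 0], 0, -1], [[0.05, 0, 0], 0, -1], [[0, 0, 0], 0, -1], [[0, 0, 0], 0, -1]])

```text
time_s: 29.35
ee_pos: [590.7, 75.7, 22.2]
orientation: [0.498, 0.502, -0.498, 0.502]
contact_force: [0.1, 0.1, -4.5]
grip_width: 62.1
```

Emit:
send_rows(steps=[[[0.02, 0, 0], 0, -1], [[0, 0, 0], 0, -1], [[0, 0, 0], 0, -1]])

```text
time_s: 29.6
ee_pos: [590.9, 75.7, 22.0]
orientation: [0.498, 0.502, -0.498, 0.502]
contact_force: [-2.9, -0.4, 1.3]
grip_width: 62.2
```

```bash
python3 go.py 591.7 75.8 22 0.4
```

```text
t 29.6 pos [590.9  75.7  22. ] jaw yaw 0.41 F [-2.9 -0.4  1.3] w 62.2 q [0.04 0.32 1.68 0.   1.14 0.03]
tool shift units [-0.     0.02  -0.003] down err [0. 0.]
turn about tool x units 0.0
shift units if turned first [-0.     0.02  -0.003]
```

Emit:
send_rows(steps=[[[-0.02, 0.02, 0], 0, -1], [[0, 0, 0], 0, -1], [[0.015, 0, 0], 0, -1], [[0, 0, 0], 0, -1], [[0, 0, 0], 0, 0.5], [[0, 0, 0], 0, 0.7], [[0, 0, 0], 0, 1], [[0, 0, 0], 0, 1], [[0, 0, 0], 0, 1], [[0, 0, 0], 0, 1], [[0, 0, 0], 0, 1]])

```text
time_s: 30.52
ee_pos: [591.7, 75.7, 22.0]
orientation: [0.498, 0.502, -0.498, 0.502]
contact_force: [0.6, 0.7, 0.4]
grip_width: 85.4
```

Emit:
send_rows(steps=[[[-0.1, 0, 0], 0, 1], [[-0.3, 0, 0], 0, 1], [[-0.5, 0, 0], 0, 1], [[-0.6, 0, 0], 0, 1], [[-0.6, 0, 0], 0, 1], [[-0.6, 0, 0], 0, 1], [[-0.6, 0, 0], 0, 1], [[-0.4, 0, 0], 0, 1], [[-0.2, 0, 0], 0, 1], [[0, 0, 0], 0, 1], [[0, 0, 0], 0, 1]])

```text
time_s: 31.43
ee_pos: [591.7, 75.7, 178.1]
orientation: [0.498, 0.502, -0.498, 0.502]
contact_force: [-0.0, 0.2, 0.5]
grip_width: 85.2
```

```bash
python3 go.py 444.2 -152 160 19.6;  python3 - <<'E'
from seg import *
s=eyes.read_camera("scene")
crop(s,"s18.png",210,110,330,240,5)
E
```

```text
t 31.43 pos [591.7  75.7 178.1] jaw yaw 0.41 F [-0.   0.2  0.5] w 85.2 q [0.04 0.16 1.57 0.   1.41 0.03]
tool shift units [ 0.45  -3.729  5.666] down err [0.0007 0.    ]
turn about tool x units -3.84
shift units if turned first [ 0.449 -5.384  4.125]
```

View pics/s18.png

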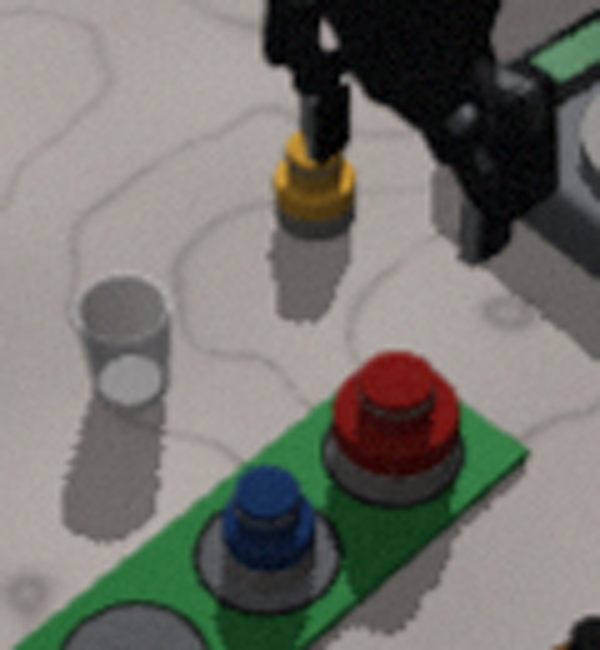

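Emit:
send_rows(steps=[[[0, -0.2, 0.3], 0, 1], [[0, -0.4, 0.6], 0, 1], [[0, -0.5, 0.76], 0, 1], [[0, -0.5, 0.76], 0, 1], [[0, -0.5, 0.76], 0, 1], [[0, -0.5, 0.76], 0, 1], [[0, -0.5, 0.76], 0, 1], [[0, -0.4, 0.6], 0, 1], [[0, -0.2, 0.3], 0, 1], [[0, -0.03, 0.07], -1, 1], [[0, 0, 0], -1, 1], [[0, 0, 0], -1, 1]])

```text
time_s: 32.48
ee_pos: [442.7, -152.3, 176.0]
orientation: [0.427, 0.564, -0.428, 0.562]
contact_force: [-0.4, -0.0, -0.2]
grip_width: 85.6
```

Emit:
send_rows(steps=[[[0, 0, 0], -0.84, 1], [[0, 0, 0], 0, 1], [[0, 0, 0], 0, 1]])

```text
time_s: 32.73
ee_pos: [443.3, -151.8, 176.4]
orientation: [0.408, 0.578, -0.408, 0.576]
contact_force: [-0.2, 0.1, -0.0]
grip_width: 85.3
```

```bash
python3 go.py 444.2 -152 32 19.6;  python3 - <<'E'
from seg import *
s=eyes.read_camera("scene");t=eyes.read_camera("top")
P=atz(t,outer(big(mask(t,"red"),(220,190,280,250))),44);print("red",circ(P),cv2.minEnclosingCircle(P[:,:2].astype(np.float32)))
crop(t,"t19.png",230,190,350,260,6)
crop(s,"s19.png",120,130,220,230,6)
E
```

```text
t 32.73 pos [ 443.3 -151.8  176.4] jaw yaw 19.47 F [-0.2  0.1 -0. ] w 85.3 q [-0.44 -0.19  1.92  0.    1.42 -0.78]
tool shift units [3.611 0.027 0.019] down err [-0.0023  0.0011]
turn about tool x units -0.03
shift units if turned first [3.611 0.027 0.019]
red (array([591.95016239,  74.59118423]), np.float64(31.536874852549076)) ((592.564697265625, 74.54005432128906), 33.29825973510742)
```

View pics/t19.png

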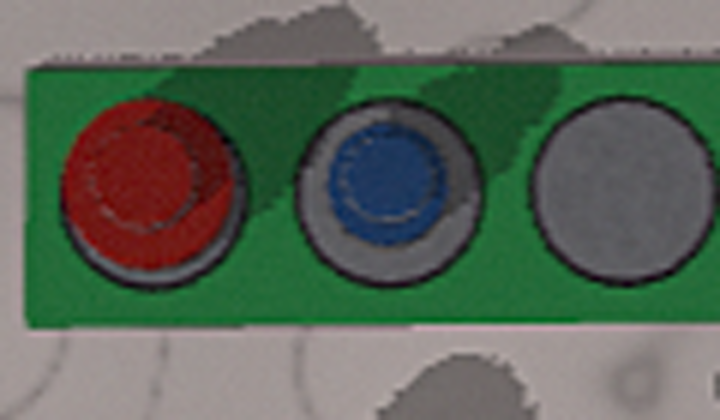

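View pics/s19.png

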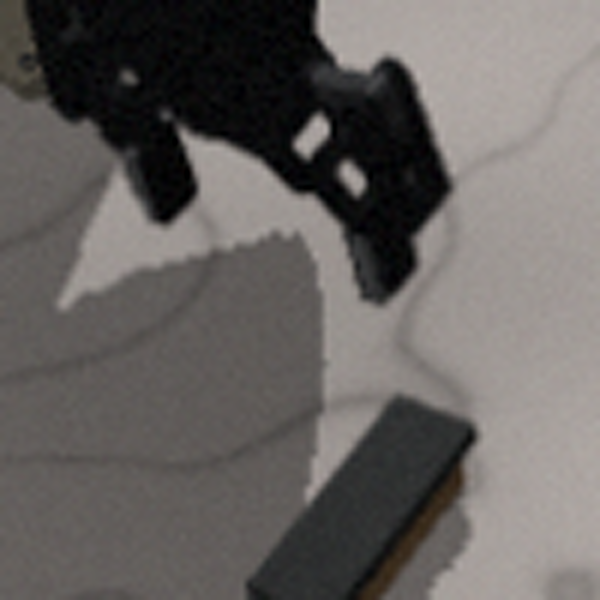

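Emit:
send_rows(steps=[[[0.2, 0.02, 0.02], 0, 1], [[0.4, 0, 0], 0, 1], [[0.6, 0, 0], 0, 1], [[0.6, 0, 0], 0, 1], [[0.6, 0, 0], 0, 1], [[0.5, 0, 0], 0, 1], [[0.3, 0, 0], 0, 1], [[0.2, 0, 0], 0, 1], [[0.1, 0, 0], 0, 1], [[0, 0, 0], 0, 1], [[0, 0, 0], 0, 1], [[0, 0, 0], 0, 1]])

```text
time_s: 33.83
ee_pos: [445.9, -153.0, 38.9]
orientation: [0.408, 0.577, -0.408, 0.578]
contact_force: [-0.2, -0.1, 1.2]
grip_width: 85.7
```

```bash
python3 go.py 444.2 -152 27 19.6;  python3 - <<'E'
from seg import *
s=eyes.read_camera("scene")
crop(s,"s20.png",120,140,220,240,6)
E
```

```text
t 33.83 pos [ 445.9 -153.    38.9] jaw yaw 19.6 F [-0.2 -0.1  1.2] w 85.7 q [-0.44 -0.02  2.03 -0.    1.13 -0.78]
tool shift units [ 0.298 -0.032 -0.039] down err [ 0.0016 -0.0008]
turn about tool x units -0.0
shift units if turned first [ 0.298 -0.032 -0.039]
```

View pics/s20.png

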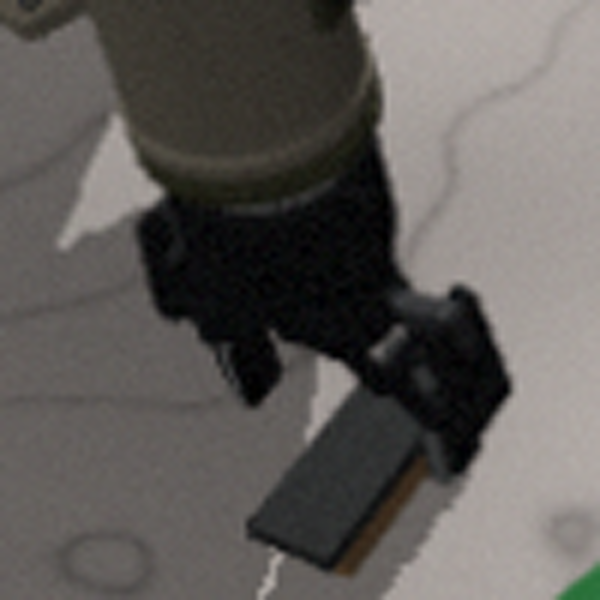

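Emit:
send_rows(steps=[[[0.1, -0.02, -0.02], 0, 1], [[0.1, -0.01, -0.01], 0, 1], [[0.08, 0, 0], 0, 1], [[0.02, 0, 0], 0, 1], [[0, 0, 0], 0, 1], [[0, 0, 0], 0, 1]])

```text
time_s: 34.38
ee_pos: [443.4, -151.9, 25.7]
orientation: [0.408, 0.578, -0.408, 0.578]
contact_force: [0.5, -0.1, -0.2]
grip_width: 85.4
```

```bash
python3 go.py 444.2 -152 27 19.6;  python3 - <<'E'
from seg import *
from go import pose
s=eyes.read_camera("scene")
st,M=pose();T=st["ee_pos"]
im=cv2.resize(cv2.cvtColor(s["frame"][150:240,130:220],cv2.COLOR_RGB2BGR),None,fx=7,fy=7,interpolation=cv2.INTER_CUBIC)
def dot(X,c):
    u=(proj(s,X)-[130,150]+.5)*7
    for a in u: cv2.circle(im,(int(a[0]),int(a[1])),4,c,-1)
for sg in(-1,1):
    dot(T+M@np.array([-5,sg*42.5,0]),(0,255,0))
c=np.array([444.2,-152,30]);a=np.radians(109.6);l=np.array([np.cos(a),np.sin(a),0]);w=np.array([-np.sin(a),np.cos(a),0])
dot(c,(255,255,255))
for i in(-1,1):
    for j in(-1,1): dot(c+55*i*l+20*j*w,(255,255,255))
cv2.imwrite("pics/s20b.png",im)
E
```

```text
t 34.38 pos [ 443.4 -151.9   25.7] jaw yaw 19.61 F [ 0.5 -0.1 -0.2] w 85.4 q [-0.44 -0.    2.04  0.    1.1  -0.78]
tool shift units [-0.031  0.017  0.009] down err [-0.0003  0.0002]
turn about tool x units 0.0
shift units if turned first [-0.031  0.017  0.009]
```

View pics/s20b.png

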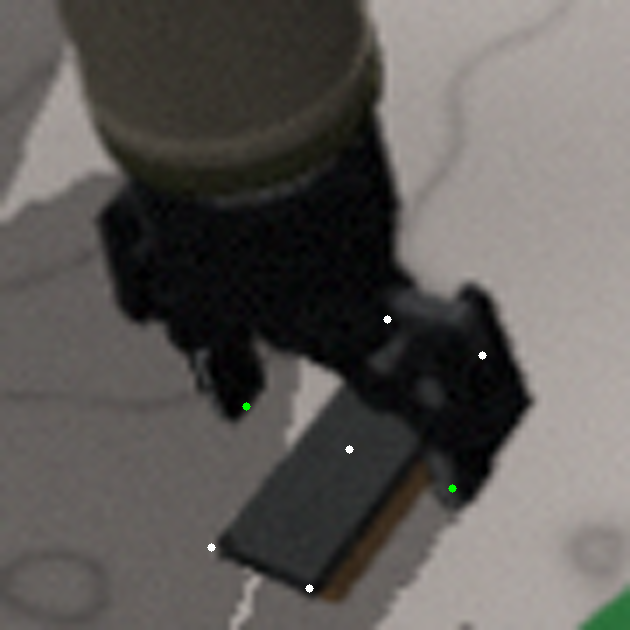

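Emit:
send_rows(steps=[[[-0.03, 0.015, 0.01], 0, 1], [[0, 0, 0], 0, 0.4], [[0, 0, 0], 0, 0.1], [[0, 0, 0], 0, 0], [[0, 0, 0], 0, -0.1], [[0, 0, 0], 0, -0.3], [[0, 0, 0], 0, -1], [[0, 0, 0], 0, -1], [[0, 0, 0], 0, -1], [[0, 0, 0], 0, -1]])

```text
time_s: 35.27
ee_pos: [444.6, -152.2, 27.5]
orientation: [0.408, 0.578, -0.408, 0.578]
contact_force: [-2.1, 0.4, 5.4]
grip_width: 38.1
```

Emit:
send_rows(steps=[[[-0.03, 0, 0], 0, -1], [[-0.05, 0, 0], 0, -1], [[-0.1, 0, 0], 0, -1], [[-0.2, 0, 0], 0, -1], [[-0.3, 0, 0], 0, -1], [[-0.4, 0, 0], 0, -1], [[-0.5, 0, 0], 0, -1], [[-0.4, 0, 0], 0, -1], [[-0.2, 0, 0], 0, -1], [[-0.1, 0, 0], 0, -1], [[0, 0, 0], 0, -1]])

```text
time_s: 36.18
ee_pos: [444.8, -152.4, 119.3]
orientation: [0.408, 0.577, -0.407, 0.578]
contact_force: [1.1, -0.9, -1.1]
grip_width: 38.5
```

```bash
python3 go.py 598.5 -296.7 60 -12.4;  python3 - <<'E'
from seg import *
s=eyes.read_camera("scene")
crop(s,"s21.png",120,130,220,230,6)
E
```

```text
t 36.18 pos [ 444.8 -152.4  119.3] jaw yaw 19.61 F [ 1.1 -0.9 -1.1] w 38.5 q [-0.44 -0.14  1.98 -0.    1.3  -0.78]
tool shift units [1.49  2.407 4.687] down err [ 0.0016 -0.0008]
turn about tool x units 6.4
shift units if turned first [1.49  4.526 2.697]
```

View pics/s21.png

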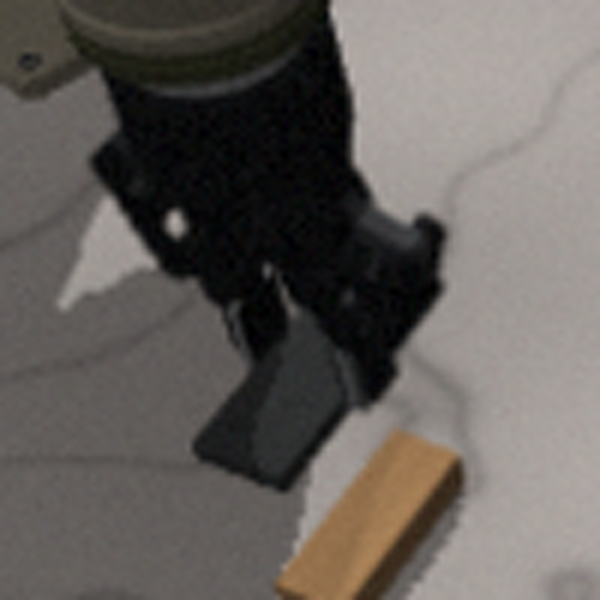

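Emit:
send_rows(steps=[[[-0.2, 0, 0], 0.4, -1], [[-0.3, 0, 0], 1, -1], [[0, 0, 0], 1, -1], [[0, 0, 0], 1, -1], [[0, 0, 0], 1, -1], [[0, 0, 0], 1, -1], [[0, 0, 0], 0.7, -1], [[0, 0.1, 0.05], 0.3, -1], [[0, 0.3, 0.2], 0, -1], [[0, 0.5, 0.3], 0, -1], [[0, 0.7, 0.4], 0, -1], [[0, 0.7, 0.4], 0, -1]])

```text
time_s: 37.23
ee_pos: [523.0, -225.0, 137.0]
orientation: [-0.551, -0.444, 0.551, -0.443]
contact_force: [-0.1, 0.6, -0.7]
grip_width: 38.3
```

Emit:
send_rows(steps=[[[0, 0.7, 0.4], 0, -1], [[0, 0.6, 0.4], 0, -1], [[0, 0.5, 0.3], 0, -1], [[0, 0.3, 0.2], 0, -1], [[0, 0.1, 0.05], 0, -1], [[0, 0, 0], 0, -1], [[0, 0, 0], 0, -1]])

```text
time_s: 37.82
ee_pos: [596.3, -295.5, 137.0]
orientation: [-0.551, -0.444, 0.551, -0.442]
contact_force: [-0.1, 0.5, -1.2]
grip_width: 38.1
```

```bash
python3 go.py 598.6 -296.8 30 -12.4
```

```text
t 37.82 pos [ 596.3 -295.5  137. ] jaw yaw -12.37 F [-0.1  0.5 -1.2] w 38.1 q [-0.54  0.37  1.4   0.    1.38 -0.32]
tool shift units [2.675 0.07  0.02 ] down err [-0.0018  0.0013]
turn about tool x units 0.01
shift units if turned first [2.675 0.07  0.02 ]
```

Emit:
send_rows(steps=[[[0.2, 0.04, 0.01], 0, -1], [[0.4, 0.01, 0], 0, -1], [[0.5, 0, 0], 0, -1], [[0.5, 0, 0], 0, -1], [[0.4, 0, 0], 0, -1], [[0.3, 0, 0], 0, -1], [[0.15, 0, 0], 0, -1], [[0.05, 0, 0], 0, -1], [[0, 0, 0], 0, -1], [[0, 0, 0], 0, -1], [[0, 0, 0], 0, -1], [[0, 0, 0], 0, -1]])

```text
time_s: 38.82
ee_pos: [599.6, -297.4, 39.7]
orientation: [0.551, 0.442, -0.551, 0.444]
contact_force: [0.2, -0.8, -1.1]
grip_width: 38.3
```

```bash
python3 go.py 598.6 -296.8 21.5 -12.4; python3 - <<'E'
from seg import *
s=eyes.read_camera("scene");t=eyes.read_camera("top")
crop(s,"s22.png",120,250,230,340,7);crop(t,"t22.png",360,180,460,260,7)
E
```

```text
t 38.82 pos [ 599.6 -297.4   39.7] jaw yaw -12.4 F [ 0.2 -0.8 -1.1] w 38.3 q [-0.54  0.48  1.45 -0.    1.21 -0.32]
tool shift units [ 0.454 -0.029 -0.011] down err [ 0.0018 -0.0011]
turn about tool x units 0.0
shift units if turned first [ 0.454 -0.029 -0.011]
```

View pics/s22.png

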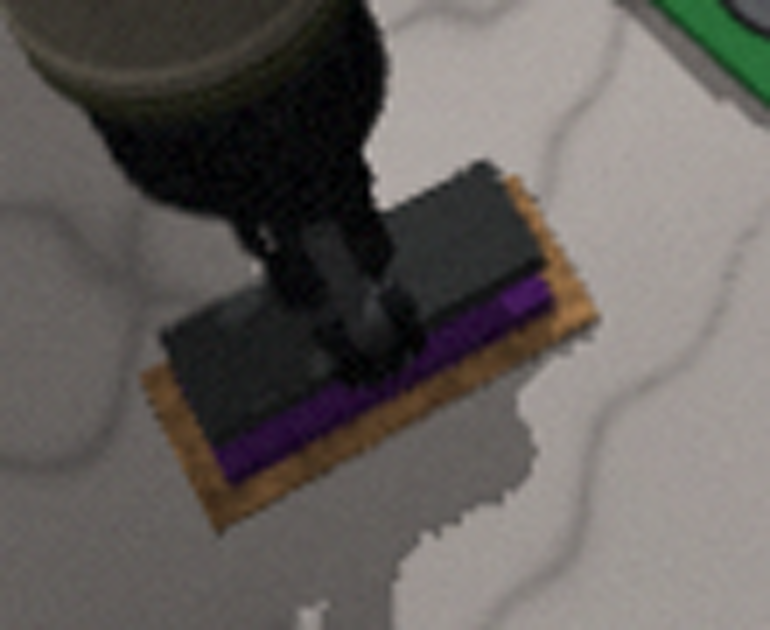

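View pics/t22.png

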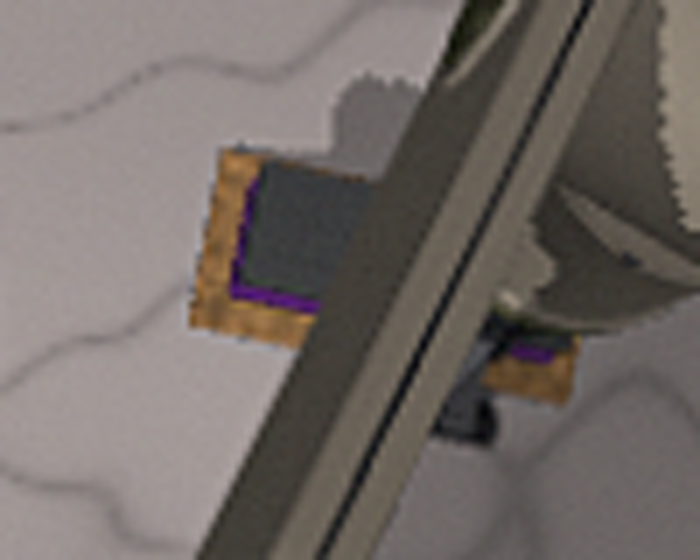

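Aligned. Creep down to contact.

Emit:
send_rows(steps=[[[0.1, -0.02, -0.01], 0, -1], [[0.1, 0, 0], 0, -1], [[0.1, 0, 0], 0, -1], [[0.05, 0, 0], 0, -1], [[0, 0, 0], 0, -1], [[0, 0, 0], 0, -1]])

```text
time_s: 39.42
ee_pos: [597.8, -296.2, 23.8]
orientation: [-0.551, -0.443, 0.551, -0.443]
contact_force: [0.9, -0.1, -1.7]
grip_width: 38.2
```

```bash
python3 go.py 598.6 -296.8 21.5 -12.4
```

```text
t 39.42 pos [ 597.8 -296.2   23.8] jaw yaw -12.4 F [ 0.9 -0.1 -1.7] w 38.2 q [-0.54  0.49  1.46  0.    1.19 -0.32]
tool shift units [0.057 0.022 0.01 ] down err [-0.0007  0.0004]
turn about tool x units 0.0
shift units if turned first [0.057 0.022 0.01 ]
```

Emit:
send_rows(steps=[[[0.03, 0.015, 0.01], 0, -1], [[0.02, 0, 0], 0, -1], [[0, 0, 0], 0, -1], [[0, 0, 0], 0, -1]])

```text
time_s: 39.75
ee_pos: [598.6, -296.9, 22.3]
orientation: [0.551, 0.443, -0.551, 0.443]
contact_force: [-0.4, -0.1, -1.4]
grip_width: 38.3
```

Emit:
send_rows(steps=[[[0.02, 0, 0], 0, -1], [[0, 0, 0], 0, -1], [[0, 0, 0], 0, -1]])

```text
time_s: 40.0
ee_pos: [598.7, -297.0, 21.6]
orientation: [0.551, 0.443, -0.551, 0.443]
contact_force: [0.2, -0.3, -0.9]
grip_width: 38.4
```

```bash
python3 go.py 598.6 -296.8 21.5 -12.4
```

```text
t 40.0 pos [ 598.7 -297.    21.6] jaw yaw -12.4 F [ 0.2 -0.3 -0.9] w 38.4 q [-0.54  0.5   1.46  0.    1.19 -0.32]
tool shift units [ 0.003 -0.004 -0.004] down err [ 0.0003 -0.0001]
turn about tool x units 0.0
shift units if turned first [ 0.003 -0.004 -0.004]
```

Emit:
send_rows(steps=[[[0.015, 0, 0], 0, -1], [[0, 0, 0], 0, -1], [[0, 0, 0], 0, -1]])

```text
time_s: 40.25
ee_pos: [598.8, -297.0, 21.6]
orientation: [0.551, 0.443, -0.551, 0.443]
contact_force: [-2.8, 1.9, 5.0]
grip_width: 38.3
```

Emit:
send_rows(steps=[[[0.01, 0, 0], 0, -1], [[0, 0, 0], 0, -1], [[0, 0, 0], 0, -1]])

```text
time_s: 40.5
ee_pos: [598.8, -297.0, 21.6]
orientation: [0.551, 0.443, -0.551, 0.443]
contact_force: [-5.0, 3.2, 8.3]
grip_width: 38.2
```

Emit:
send_rows(steps=[[[-0.01, 0, 0], 0, -0.1], [[0, 0, 0], 0, 0.1], [[0, 0, 0], 0, 0.4], [[0, 0, 0], 0, 1], [[0, 0, 0], 0, 1], [[0, 0, 0], 0, 1], [[0, 0, 0], 0, 1]])

```text
time_s: 41.08
ee_pos: [598.6, -296.9, 20.7]
orientation: [-0.551, -0.443, 0.551, -0.443]
contact_force: [0.2, -0.6, -0.2]
grip_width: 85.6
```

Emit:
send_rows(steps=[[[-0.1, 0, 0], 0, 1], [[-0.3, 0, 0], 0, 1], [[-0.6, 0, 0], 0, 1], [[-0.7, 0, 0], 0, 1], [[-0.7, 0, 0], 0, 1], [[-0.7, 0, 0], 0, 1], [[-0.6, 0, 0], 0, 1], [[-0.3, 0, 0], 0, 1], [[0, 0, 0], 0, 1], [[0, 0, 0], 0, 1]])

```text
time_s: 41.92
ee_pos: [598.9, -297.1, 181.5]
orientation: [0.551, 0.443, -0.551, 0.444]
contact_force: [0.5, -0.2, -0.6]
grip_width: 85.5
```

```bash
python3 go.py 437 174.5 180 0.4; python3 - <<'E'
from seg import *
s=eyes.read_camera("scene");t=eyes.read_camera("top")
crop(s,"s23.png",120,250,230,340,7);crop(t,"t23.png",180,260,240,310,8)
a=np.linspace(0,2*np.pi,60)
def ring(c,r,z): return np.c_[c[0]+r*np.cos(a),c[1]+r*np.sin(a),a*0+z]
x0,y0=185,265;f=12
im=cv2.resize(cv2.cvtColor(t["frame"][y0:y0+45,x0:x0+55],cv2.COLOR_RGB2BGR),None,fx=f,fy=f,interpolation=cv2.INTER_CUBIC)
for r,h in((16,52),(23,30)):
    q=((proj(t,ring((437,174.5),r,h))-[x0,y0]+.5)*f).astype(np.int32);cv2.polylines(im,[q],True,(255,255,255),1)
cv2.imwrite("pics/y_t.png",im)
x0,y0=250,125;f=12
im=cv2.resize(cv2.cvtColor(s["frame"][y0:y0+45,x0:x0+50],cv2.COLOR_RGB2BGR),None,fx=f,fy=f,interpolation=cv2.INTER_CUBIC)
for r,h in((16,52),(23,30),(23,0)):
    q=((proj(s,ring((437,174.5),r,h))-[x0,y0]+.5)*f).astype(np.int32);cv2.polylines(im,[q],True,(255,255,255),1)
cv2.imwrite("pics/y_s.png",im)
E
```

```text
t 41.92 pos [ 598.9 -297.1  181.5] jaw yaw -12.39 F [ 0.5 -0.2 -0.6] w 85.5 q [-0.54  0.34  1.35 -0.    1.45 -0.32]
tool shift units [  0.023  -6.484 -10.647] down err [ 0.0012 -0.0007]
turn about tool x units -2.56
shift units if turned first [  0.026  -3.965 -11.818]
```

View pics/s23.png

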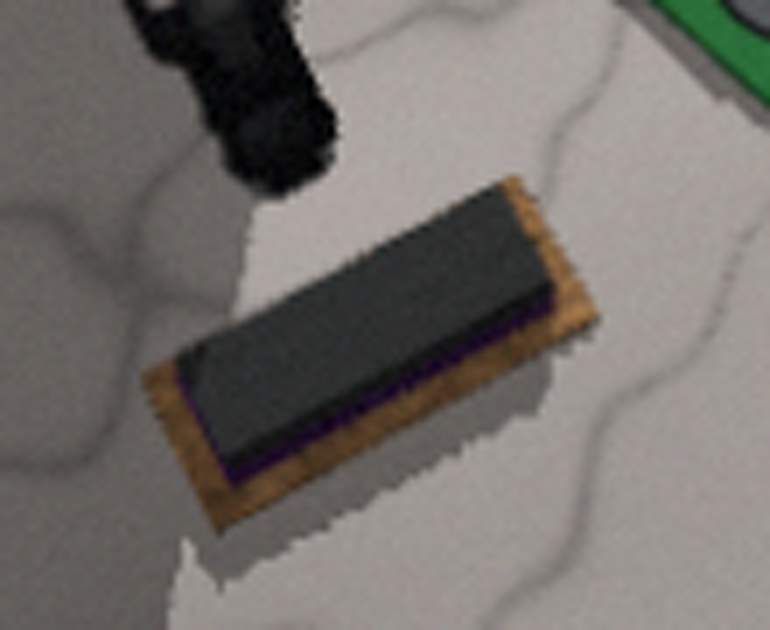

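View pics/y_t.png

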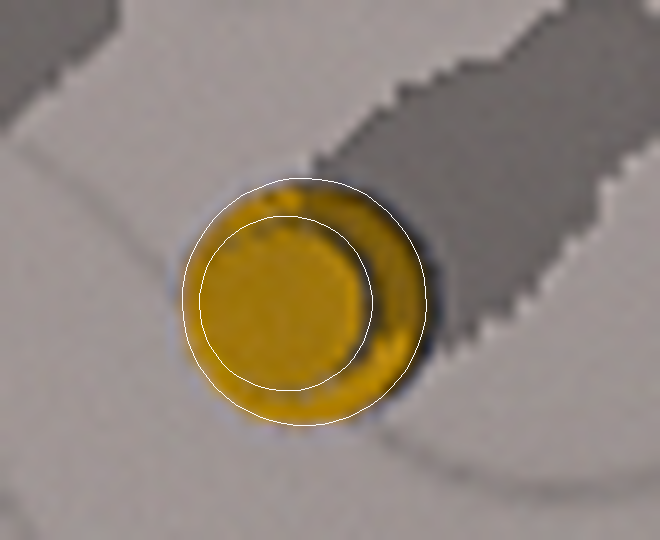

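View pics/y_s.png

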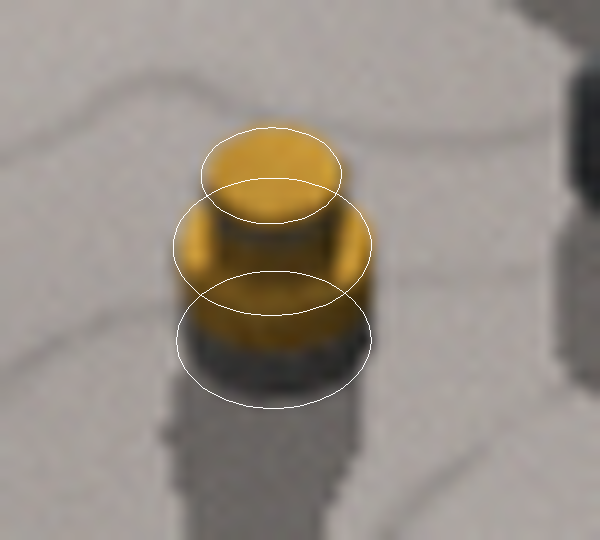

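Emit:
send_rows(steps=[[[0, 0, 0], -0.9, 1], [[0, 0, 0], -1, 1], [[0, 0, 0], -0.66, 1], [[0, -0.1, -0.3], 0, 1], [[0, -0.2, -0.6], 0, 1], [[0, -0.3, -0.9], 0, 1], [[0, -0.3, -0.9], 0, 1], [[0, -0.3, -0.9], 0, 1], [[0, -0.3, -0.9], 0, 1], [[0, -0.3, -0.9], 0, 1], [[0, -0.3, -0.9], 0, 1], [[0, -0.3, -0.9], 0, 1]])

```text
time_s: 43.02
ee_pos: [498.3, -8.0, 178.4]
orientation: [0.497, 0.503, -0.499, 0.501]
contact_force: [1.0, 0.3, 1.2]
grip_width: 85.4
```

Emit:
send_rows(steps=[[[0, -0.3, -0.9], 0, 1], [[0, -0.3, -0.9], 0, 1], [[0, -0.35, -0.9], 0, 1], [[0, -0.35, -0.9], 0, 1], [[0, -0.3, -0.6], 0, 1], [[0, -0.2, -0.3], 0, 1], [[0, 0, 0], 0, 1], [[0, 0, 0], 0, 1]])

```text
time_s: 43.68
ee_pos: [426.1, 170.0, 179.1]
orientation: [0.497, 0.503, -0.499, 0.502]
contact_force: [0.6, -0.0, 0.1]
grip_width: 85.5
```

```bash
python3 go.py 437 174.8 14 0.4; python3 - <<'E'
from seg import *
t=eyes.read_camera("top")
hsv=cv2.cvtColor(t["frame"],cv2.COLOR_RGB2HSV)
crop(t,"t24.png",360,180,460,260,7)
m=((hsv[...,2]<85)&(hsv[...,1]<90)).astype(np.uint8)
P=atz(t,outer(big(m,(385,190,450,245))),24);print("dark",rect(P))
E
```

```text
t 43.68 pos [426.1 170.  179.1] jaw yaw 0.53 F [ 0.6 -0.   0.1] w 85.5 q [ 0.27 -0.22  1.94 -0.    1.43  0.26]
tool shift units [ 4.127  0.285 -0.121] down err [-0.0028 -0.0011]
turn about tool x units 0.03
shift units if turned first [ 4.127  0.285 -0.122]
dark (array([ 602.22375488, -295.98110962]), (112.20220947265625, 48.885128021240234), 77.0350112915039)
```

View pics/t24.png

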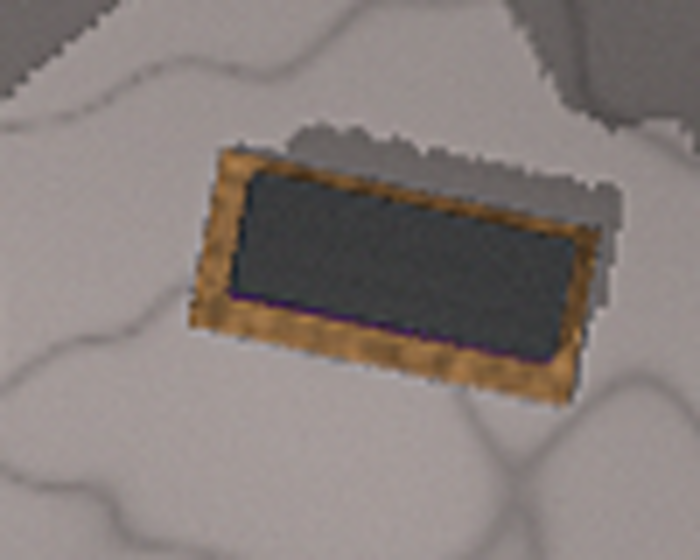

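Emit:
send_rows(steps=[[[0.1, 0.2, -0.08], 0, 1], [[0.3, 0.08, -0.04], 0, 1], [[0.6, 0, 0], 0, 1], [[0.6, 0, 0], 0, 1], [[0.6, 0, 0], 0, 1], [[0.6, 0, 0], 0, 1], [[0.5, 0, 0], 0, 1], [[0.4, 0, 0], 0, 1], [[0.2, 0, 0], 0, 1], [[0, 0, 0], 0, 1], [[0, 0, 0], 0, 1], [[0, 0, 0], 0, 1]])

```text
time_s: 44.73
ee_pos: [439.6, 174.6, 25.9]
orientation: [0.499, 0.501, -0.498, 0.502]
contact_force: [0.5, 0.2, -0.0]
grip_width: 85.3
```

```bash
python3 go.py 437 174.8 14 0.4; python3 - <<'E'
from seg import *
s=eyes.read_camera("scene");crop(s,"s25.png",225,95,325,195,6)
E
```

```text
t 44.73 pos [439.6 174.6  25.9] jaw yaw 0.36 F [ 0.5  0.2 -0. ] w 85.3 q [ 0.27  0.01  2.03 -0.    1.1   0.26]
tool shift units [ 0.298 -0.064 -0.006] down err [0.0015 0.0003]
turn about tool x units -0.01
shift units if turned first [ 0.298 -0.064 -0.006]
```

View pics/s25.png

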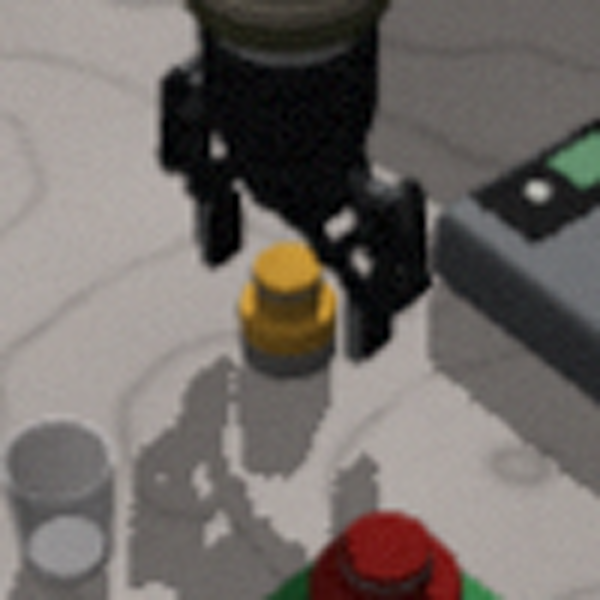

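Emit:
send_rows(steps=[[[0.1, -0.03, 0], 0, 1], [[0.1, -0.01, 0], 0, 1], [[0.06, 0, 0], 0, 1], [[0, 0, 0], 0, 1], [[0, 0, 0], 0, 1], [[0, 0, 0], 0, 1]])

```text
time_s: 45.28
ee_pos: [436.9, 174.8, 14.5]
orientation: [0.498, 0.502, -0.498, 0.502]
contact_force: [-0.5, 0.1, -0.5]
grip_width: 85.1
```

```bash
python3 go.py 437 174.8 14 0.4
```

```text
t 45.28 pos [436.9 174.8  14.5] jaw yaw 0.41 F [-0.5  0.1 -0.5] w 85.1 q [0.27 0.02 2.04 0.   1.08 0.26]
tool shift units [0.013 0.003 0.   ] down err [0. 0.]
turn about tool x units 0.0
shift units if turned first [0.013 0.003 0.   ]
```

Emit:
send_rows(steps=[[[0, 0, 0], 0, 0.4], [[0, 0, 0], 0, 0.2], [[0, 0, 0], 0, 0], [[0, 0, 0], 0, -0.2], [[0, 0, 0], 0, -0.5], [[0, 0, 0], 0, -1], [[0, 0, 0], 0, -1], [[0, 0, 0], 0, -1], [[0, 0, 0], 0, -1], [[0, 0, 0], 0, -1]])

```text
time_s: 46.12
ee_pos: [437.3, 174.9, 14.9]
orientation: [0.498, 0.502, -0.498, 0.502]
contact_force: [-0.5, -0.3, 5.5]
grip_width: 44.1
```

```bash
python3 go.py 437 174.8 14 0.4
```

```text
t 46.12 pos [437.3 174.9  14.9] jaw yaw 0.41 F [-0.5 -0.3  5.5] w 44.1 q [0.27 0.02 2.04 0.   1.08 0.26]
tool shift units [ 0.024 -0.007  0.002] down err [0.0007 0.0002]
turn about tool x units 0.0
shift units if turned first [ 0.024 -0.007  0.002]
```

Emit:
send_rows(steps=[[[-0.05, 0, 0], 0, -1], [[-0.1, 0, 0], 0, -1], [[-0.2, 0, 0], 0, -1], [[-0.4, 0, 0], 0, -1], [[-0.5, 0, 0], 0, -1], [[-0.5, 0, 0], 0, -1], [[-0.5, 0, 0], 0, -1], [[-0.5, 0, 0], 0, -1], [[-0.4, 0, 0], 0, -1], [[-0.2, 0, 0], 0, -1], [[-0.1, 0, 0], 0, -1], [[0, 0, 0], 0, -1]])

```text
time_s: 47.12
ee_pos: [437.2, 174.8, 153.2]
orientation: [0.499, 0.502, -0.498, 0.502]
contact_force: [-0.2, -0.3, -1.8]
grip_width: 44.3
```

```bash
python3 go.py 593 -104.3 150 0.4; python3 - <<'E'
from seg import *
s=eyes.read_camera("scene");crop(s,"s26.png",225,75,325,195,5)
E
```

```text
t 47.12 pos [437.2 174.8 153.2] jaw yaw 0.4 F [-0.2 -0.3 -1.8] w 44.3 q [ 0.27 -0.17  1.94 -0.    1.37  0.26]
tool shift units [0.082 3.845 7.006] down err [0.0012 0.0003]
turn about tool x units 0.0
shift units if turned first [0.082 3.846 7.006]
```

View pics/s26.png

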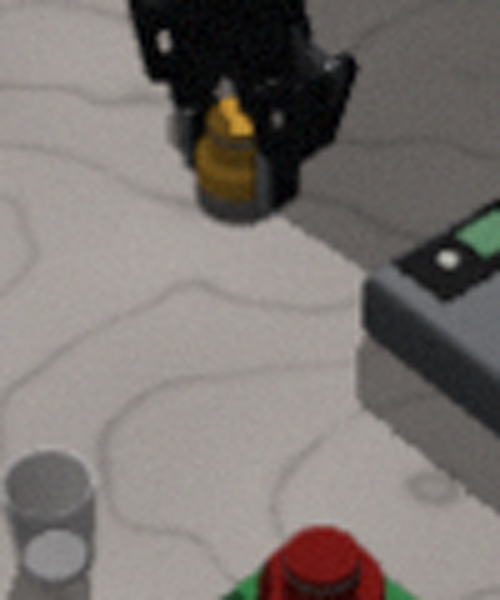

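Emit:
send_rows(steps=[[[0, 0.05, 0.1], 0, -1], [[0, 0.15, 0.3], 0, -1], [[0, 0.3, 0.5], 0, -1], [[0, 0.35, 0.6], 0, -1], [[0, 0.35, 0.65], 0, -1], [[0, 0.35, 0.65], 0, -1], [[0, 0.35, 0.65], 0, -1], [[0, 0.35, 0.65], 0, -1], [[0, 0.35, 0.65], 0, -1], [[0, 0.35, 0.65], 0, -1], [[0, 0.35, 0.6], 0, -1], [[0, 0.3, 0.5], 0, -1]])

```text
time_s: 48.17
ee_pos: [582.4, -86.4, 150.6]
orientation: [0.498, 0.502, -0.499, 0.501]
contact_force: [0.2, 0.4, -1.6]
grip_width: 44.2
```

Emit:
send_rows(steps=[[[0, 0.15, 0.3], 0, -1], [[0, 0.1, 0.15], 0, -1], [[0, 0.05, 0.05], 0, -1], [[0, 0, 0], 0, -1], [[0, 0, 0], 0, -1], [[0, 0, 0], 0, -1]])

```text
time_s: 48.67
ee_pos: [594.5, -103.0, 152.4]
orientation: [0.498, 0.502, -0.498, 0.502]
contact_force: [0.5, 0.1, -1.8]
grip_width: 44.3
```

```bash
python3 go.py 593 -104.4 30 0.4
```

```text
t 48.67 pos [ 594.5 -103.   152.4] jaw yaw 0.48 F [ 0.5  0.1 -1.8] w 44.3 q [-0.26  0.19  1.58  0.    1.37 -0.26]
tool shift units [ 3.06  -0.036  0.037] down err [-0.0004  0.0004]
turn about tool x units 0.02
shift units if turned first [ 3.06  -0.036  0.037]
```

Emit:
send_rows(steps=[[[0.2, -0.03, 0.03], 0.01, -1], [[0.4, 0, 0], 0, -1], [[0.5, 0, 0], 0, -1], [[0.5, 0, 0], 0, -1], [[0.5, 0, 0], 0, -1], [[0.4, 0, 0], 0, -1], [[0.3, 0, 0], 0, -1], [[0.1, 0, 0], 0, -1], [[0.05, 0, 0], 0, -1], [[0, 0, 0], 0, -1], [[0, 0, 0], 0, -1], [[0, 0, 0], 0, -1]])

```text
time_s: 49.67
ee_pos: [594.7, -105.6, 35.9]
orientation: [0.499, 0.501, -0.498, 0.502]
contact_force: [0.0, 0.1, -2.1]
grip_width: 43.8
```

```bash
python3 go.py 593 -104.4 23 0.4; python3 - <<'E'
from seg import *
s=eyes.read_camera("scene");crop(s,"s27.png",190,160,310,280,5)
E
```

```text
t 49.67 pos [ 594.7 -105.6   35.9] jaw yaw 0.36 F [ 0.   0.1 -2.1] w 43.8 q [-0.26  0.32  1.65  0.    1.16 -0.27]
tool shift units [ 0.323 -0.043 -0.03 ] down err [ 0.0022 -0.0006]
turn about tool x units -0.01
shift units if turned first [ 0.323 -0.043 -0.031]
```

View pics/s27.png

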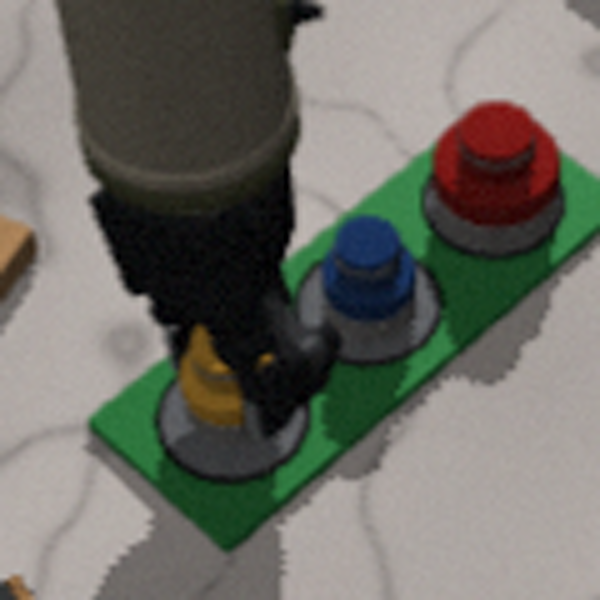

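Emit:
send_rows(steps=[[[0.1, -0.02, -0.02], 0, -1], [[0.1, 0, 0], 0, -1], [[0.05, 0, 0], 0, -1], [[0, 0, 0], 0, -1], [[0, 0, 0], 0, -1], [[0, 0, 0], 0, -1]])

```text
time_s: 50.22
ee_pos: [592.8, -104.5, 24.4]
orientation: [0.498, 0.502, -0.498, 0.501]
contact_force: [0.4, 0.3, -2.5]
grip_width: 44.3
```

```bash
python3 go.py 593 -104.4 23 0.4
```

```text
t 50.22 pos [ 592.8 -104.5   24.4] jaw yaw 0.35 F [ 0.4  0.3 -2.5] w 44.3 q [-0.26  0.34  1.66  0.    1.14 -0.27]
tool shift units [ 0.036  0.004 -0.004] down err [-0.0001  0.    ]
turn about tool x units -0.01
shift units if turned first [ 0.036  0.004 -0.004]
```

Emit:
send_rows(steps=[[[0.03, 0, 0], 0, -1], [[0, 0, 0], 0, -1], [[0, 0, 0], 0, -1]])

```text
time_s: 50.47
ee_pos: [592.9, -104.6, 23.3]
orientation: [0.498, 0.502, -0.498, 0.502]
contact_force: [-0.3, 0.2, -1.7]
grip_width: 44.1
```

Emit:
send_rows(steps=[[[0.02, 0, 0], 0, -1], [[0, 0, 0], 0, -1], [[0, 0, 0], 0, -1]])

```text
time_s: 50.72
ee_pos: [593.1, -104.6, 23.0]
orientation: [0.498, 0.501, -0.498, 0.502]
contact_force: [-3.0, 1.2, 4.3]
grip_width: 44.6
```

Contact; release, rise and go clear.

Emit:
send_rows(steps=[[[0, 0, 0], 0, -1], [[0, 0, 0], 0, -0.1], [[0, 0, 0], 0, 0.2], [[0, 0, 0], 0, 0.5], [[0, 0, 0], 0, 1], [[0, 0, 0], 0, 1], [[0, 0, 0], 0, 1], [[0, 0, 0], 0, 1], [[0, 0, 0], 0, 1]])

```text
time_s: 51.47
ee_pos: [592.9, -104.5, 22.4]
orientation: [0.498, 0.502, -0.498, 0.502]
contact_force: [-0.0, -0.1, 0.0]
grip_width: 85.0
```

Emit:
send_rows(steps=[[[-0.1, 0, 0], 0, 1], [[-0.3, 0, 0], 0, 1], [[-0.5, 0, 0], 0, 1], [[-0.6, 0, 0], 0, 1], [[-0.6, 0, 0], 0, 1], [[-0.6, 0, 0], 0, 1], [[-0.6, 0, 0], 0, 1], [[-0.6, 0, 0], 0, 1], [[-0.4, 0, 0], 0, 1], [[0, 0, 0], 0, 1]])

```text
time_s: 52.3
ee_pos: [595.5, -105.2, 201.1]
orientation: [0.5, 0.499, -0.497, 0.504]
contact_force: [0.8, 0.2, 0.6]
grip_width: 85.8
```

Emit:
send_rows(steps=[[[0, -0.3, 0.3], 0, 1], [[0, -0.6, 0.6], 0, 1], [[0, -0.7, 0.6], 0, 1], [[0, -0.7, 0.6], 0, 1], [[0, -0.7, 0.6], 0, 1], [[0, -0.7, 0.6], 0, 1], [[0, -0.5, 0.6], 0, 1], [[0, -0.3, 0.5], 0, 1], [[0, 0, 0.3], 0, 1], [[0, 0, 0], 0, 1], [[0, 0, 0], 0, 1]])

```text
time_s: 53.22
ee_pos: [414.3, -293.7, 194.5]
orientation: [0.499, 0.501, -0.499, 0.501]
contact_force: [0.6, -0.2, -0.3]
grip_width: 85.8
```

```bash
python3 - <<'E'
from seg import *
s=eyes.read_camera("scene");t=eyes.read_camera("top")
st=readout.state();print(st["time_s"],st["ee_pos"],st["contact_force"])
save(s,"sf.png");crop(t,"tf.png",225,190,460,260,3)
for c,z,w in(("red",44,(220,190,280,250)),("blue",38,(270,190,320,250)),("yellow",38,(310,190,360,250))):
    P=atz(t,outer(big(mask(t,c),w)),z);print(c,circ(P)[0].round(1),cv2.minEnclosingCircle(P[:,:2].astype(np.float32)))
import pickle
_,t0=pickle.load(open("p0.pkl","rb"))
for n in("beaker","bottle"): print(n,models.landmark_of(t,n)[:1],models.find_in(t,n)[:1],models.find_in(s,n)[:1])
hsv=cv2.cvtColor(t["frame"],cv2.COLOR_RGB2HSV).astype(int)
m=((hsv[...,2]<90)&((hsv[...,0]>60)|(hsv[...,1]<35))).astype(np.uint8)
k=np.zeros_like(m);k[203:235,391:444]=m[203:235,391:444];k=cv2.morphologyEx(k,cv2.MORPH_OPEN,np.ones((7,7)))
P=atz(t,outer(k),24);print("dark",rect(P))
d=cv2.absdiff(t["frame"],t0["frame"]).max(2)
print("diff bottle",d[120:162,265:305].max(),"beaker",d[265:298,265:296].max())
E
```

```text
53.3167 [ 414.6737583  -292.70620509  194.31896009] [-0.07104544  0.81073709  0.39790797]
red [591.9  74.7] ((591.879638671875, 75.13813018798828), 32.94656753540039)
blue [592.2 -14.4] ((592.1895751953125, -14.475844383239746), 23.23922348022461)
yellow [ 593.4 -103.6] ((593.064697265625, -104.03182220458984), 23.92772102355957)
beaker [{'at': [282.4, 278.0], 'confidence': 0.77}] [{'bbox': [269.3, 269.6, 290.7, 293.6], 'confidence': 0.75}] [{'bbox': [228.5, 160.4, 246.8, 190.3], 'confidence': 0.78}]
bottle [{'at': [144.6, 284.0], 'confidence': 0.68}] [{'bbox': [273.9, 128.6, 293.4, 158.5], 'confidence': 0.87}] [{'bbox': [313.1, 231.6, 338.9, 270.8], 'confidence': 0.58}]
dark (array([ 598.4866333, -295.0078125]), (111.8951416015625, 44.148433685302734), 77.30916595458984)
diff bottle 18 beaker 11
```

View pics/sf.png

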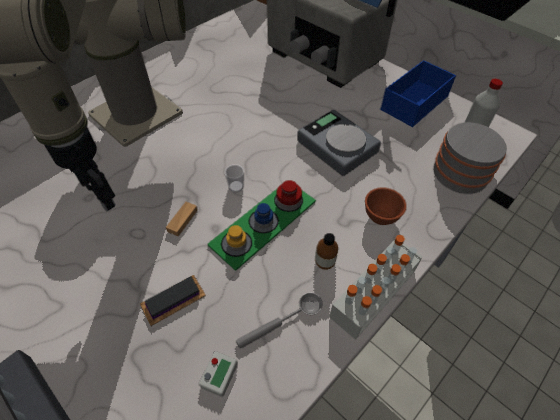

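View pics/tf.png

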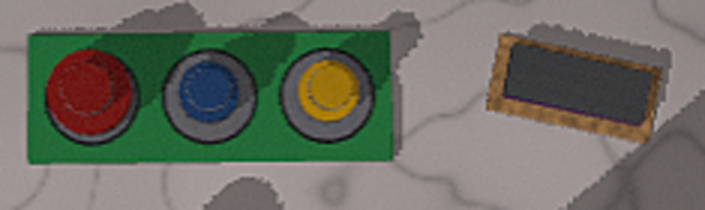

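```bash
python3 - <<'E'
from seg import *
from scipy.ndimage import map_coordinates
t=eyes.read_camera("top");s=eyes.read_camera("scene")
cv2.imwrite("pics/full_t.png",cv2.cvtColor(t["frame"],cv2.COLOR_RGB2BGR))
old=cv2.imread("pics/t14.png")[...,::-1].astype(float)
a=np.radians(77.6);l=np.array([np.cos(a),np.sin(a)]);w=np.array([np.sin(a),-np.cos(a)])
def edges(img,f,off,p,z,c,L,ax,perp,span):
    # red channel profile; half-level crossings along ax averaged over perp
    u=np.arange(-L-8,L+8.01,.25);acc=0
    for q in np.linspace(-span,span,15):
        X=np.c_[c+np.outer(u,ax)+q*perp,np.full(len(u),z)]
        px=(proj(p,X)-off+.5)*f-.5
        acc=acc+map_coordinates(img[...,0],[px[:,1],px[:,0]],order=1)
    acc/=15
    g=np.abs(np.gradient(acc)); out=[]
    for sgn in(-1,1):
        k=np.abs(u-sgn*L)<5; out.append((u[k]*g[k]**2).sum()/(g[k]**2).sum())
    return np.round(out,2)
c=np.array([598.6,-296.9])
off=np.array([360,180])
for nm,img,f,o,z in(("violet",old,7,off,14),("dark",t["frame"].astype(float),1,np.zeros(2),24)):
    e=edges(img,f,o,t,z,c,55,l,w,12);e2=edges(img,f,o,t,z,c,20,w,l,40);print(nm,"long",e,e.mean(),"short",e2,e2.mean())
e=edges(t["frame"].astype(float),1,np.zeros(2),t,4,c,65,l,w,20);e2=edges(t["frame"].astype(float),1,np.zeros(2),t,4,c,30,w,l,50);print("mat",e,e.mean(),e2,e2.mean())
crop(s,"pile.png",130,270,215,330,9)
E
```

```text
violet long [-59.02  55.22] -1.9000000000000021 short [-20.7   21.87] 0.5850000000000009
dark long [-54.15  57.16] 1.504999999999999 short [-21.59  21.88] 0.14499999999999957
mat [-66.93  65.51] -0.7100000000000009 [-31.52  26.58] -2.4700000000000006
```

View pics/pile.png

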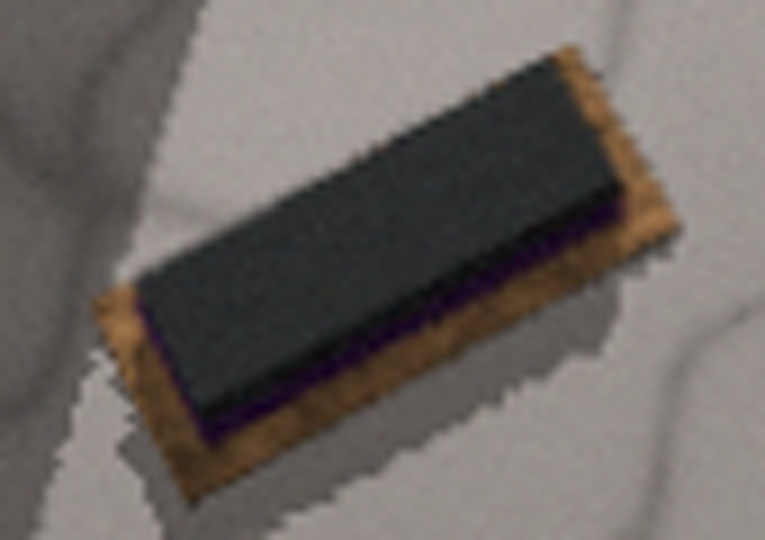

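```bash
python3 - <<'E'
from bench import ticket, readout
print(ticket.job_done()); print(readout.state()["time_s"])
E
```

```text
the job is handed in; nothing more can be done
None
the job is handed in; nothing more can be done
```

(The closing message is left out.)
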